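# Pan handles in, shot jars out: ready for the lead-shot lesson

### The arm

A 7-joint arm with a two-finger parallel gripper is mounted at the origin on the work surface. World frame = base frame: x ahead of the robot, y to its left, z up, the work surface at z = 0. Lengths are in mm, angles in rad, forces in N, time in s.
With the tool pointing down it reaches from about 400 to 925 mm from the base axis. Payload 4.1 kg.
Tool frame: the origin (TCP) lies midway between the tips of the shut fingers; the grasp point (between the pads) lies behind it (manip.grip_depth is the y of the grasp point in the tool frame, in mm); y points along the fingers, x is the direction in which the jaws open and shut, and the axes are right-handed (so a half turn about y gives the same grasp; the last joint's range is limited). The gripper opens to 85 mm and grips with 20 to 120 N. Pads are 22 mm wide; open, the fingers measure 114 mm over their backs; the gripper's body (76 mm by 85 mm) begins 54 mm behind the grasp point. The pads swing forward as they close: fully open they stand 13 mm farther back than shut.
Start: joints at [-1.251, 0.398, 0.045, 1.537, -0.019, 1.207, -0.051], TCP at [264.315, 593.869, 231.347] pointing down, gripper open.
Joint ranges: [-2.82, 2.82], [-0.49, 2.23], [-1.37, 1.46], [0, 2.46], [-1.36, 4.5], [0.23, 2], [-2.94, 2.94]. Speed limits (rad/s): [2.57, 2.57, 3.14, 3.14, 3.14, 3.14, 3.14].

### API

Orientations are given as a 3x3 rotation matrix whose columns are the frame's x, y, z axes.
In Python, from cell import manip, viewer gives the robot as it stands.
- The arm moves only by the tool step_arm, never from a script. Its argument "motion" is a list of rows, each an object with "slide": the shift along the world's x, y, z in cm, a list of three; "roll": the turn about the world's z in rad; "fingers": the finger opening in cm, from 0 to 8.54. In form: [{"slide": [tx, ty, tz], "roll": roll, "fingers": fingers}, ...]. A call has 1 to 12 rows; each row shifts and turns the commanded pose from where the row before left it; what a row does not reach is not made up. A row lasts 1/10 s, in which the tool goes at most 50 mm and 8.59 degrees, less where a joint would pass 70% of its speed; a pose out of reach is approached as far as the arm can. A call is refused whole if a number of a shift passes 5 or a number of a turn 0.15, either way. A call with a gripper value outside its range is refused whole. The fingers move at their own pace and stop on an object; "newtons" is the grip in N (left out, the last holds). Time passes only in rows, so rows that do not move let the fingers close. It gives the time, the measured TCP pose, the force and the opening at its end, in the units of the state.
- manip.get_obs(): the state, without advancing time (a new reading comes with each control period).
- viewer.camera(name): name is "scene" or "top"; returns the picture (480x640x3 uint8, blue, green, red); there is no depth.
- viewer.get_calibration(name): a dict with "fx", "fy", "cx", "cy" (pixels), "k1" (the pictures are not rectified: a ray, as slopes to the right and down, at radius r is drawn at 1 + k1 r^2 times it, then the intrinsics apply), "rvec" (rotation vector, rad) and "tvec" (3), from world to camera coordinates, as OpenCV has them. Camera axes: x right, y down, z forward; pixel columns grow to the right and rows downward; lengths in mm; the calibration is good to about 2 mm. A picture is of the moment at which its call begins. get_calibration takes no time and is no camera call.
- manip.hand_in(): hands the job in, once; it reports no verdict.
The state is a dict: "clock": time; "joint_pos": joint angles; "qd": joint speeds; "joint_torque": joint torques, N m; "tool_pos": TCP position; "ee_rot": TCP orientation; "wrist_force": force on the tool from outside, world axes, zero at the start; "moment": the same for the moment, N m; "opening": finger opening in mm.
Only numpy, scipy, OpenCV 4.12 (cv2) and the standard library are available. Lean on these libraries where they do the work, as an engineer would, in place of code of your own. Each camera call takes 0.05 s, during which the arm holds its last target. There are 200 camera calls.

### The job

Get the heating bench ready for the lead-shot lesson. First, before any jar goes into the tray, swing the handles of the saucepan and the milk pan in, turning each pan where it stands, so that no handle sticks out past the hotplate's edges and each keeps at least a finger's width clear of the other pan, its handle and the copper can. Then stand all the small black-capped shot jars upright in the tray in neat rows, one to a cell, filling the whole row next to the hotplate before using the near row; leave the other things on the bench and hotplate where they are.

Things in the scene. Friction and masses are not known exactly. Their poses are not given: they have to be found in the camera images.
- hotplate: flat-topped electric laboratory hotplate, fixed, 250 (x) by 560 (y) mm, its top 75 mm above the bench; origin at the centre of its underside, x away from the robot, y to the left along its length. The two handled pans and a steam can stand on it
- saucepan: lidded aluminium saucepan, loose on the hotplate, 650 g, 120 mm across (lid 124), 83 mm tall, lid knob to 102; origin: centre of underside, z up, x along its one level straight handle. Handle centre line 56 mm above the underside: black grip 22 mm wide, 16 thick, from 85 to 190 mm from the pan's axis. The pan slides round on the spot when its handle is pushed or led along an arc (1 to 3 N)
- saucepan_tip (a point): outer end of the saucepan's handle, on its centre line, 190 mm from the pan's axis
- saucepan_grip (a point): point on the centre line of the saucepan's handle 140 mm from the pan's axis, a good place to take it
- milk_pan: open empty aluminium milk pan, loose on the hotplate, 500 g, 104 mm across, 64 mm tall; origin: centre of underside, z up, x along its one level straight handle. Handle centre line 50 mm above the underside: black grip 22 mm wide, 16 thick, from 77 to 190 mm from the pan's axis. It turns like the saucepan
- milk_pan_tip (a point): outer end of the milk pan's handle, on its centre line, 190 mm from the pan's axis
- milk_pan_grip (a point): point on the centre line of the milk pan's handle 140 mm from the pan's axis
- steam_can: bystander and neighbour of the pans: copper steam can without handle, 76 mm across, body 88 mm tall, bung and bent tube to 135 mm, standing on the hotplate; origin at the centre of its underside
- tray: shallow aluminium tray on the bench in front of the hotplate, loose, 900 g, 138 (x) by 203 (y) mm, rim 15 mm high; origin: centre of underside, x towards the hotplate, y to the left. Its floor is 3 mm thick; upright dividers as high as the rim part it into two rows of three cells, 62 mm square inside, 65 mm between centres
- brass_mass: bystander: brass cylindrical mass, 38 mm across, 54 mm tall with its knob, standing on the bench; origin at the centre of its underside
- scoop: bystander: green tin scoop, 160 mm long, lying on the bench; origin under its back wall
- cell1 (a point): centre, on the tray's floor, of the left cell of the far row, next to the hotplate
- cell2 (a point): centre, on the tray's floor, of the middle cell of the far row, next to the hotplate
- cell3 (a point): centre, on the tray's floor, of the right cell of the far row, next to the hotplate
- cell4 (a point): centre, on the tray's floor, of the left cell of the near row, next to the robot
- cell5 (a point): centre, on the tray's floor, of the middle cell of the near row, next to the robot
- cell6 (a point): centre, on the tray's floor, of the right cell of the near row, next to the robot
- jar1: one of the small black-capped glass jars of lead shot (4 to 6 of them are present), straight-sided, 40 mm across, 52 mm tall, 220 g, weight low down, standing on the bench; origin at the centre of its underside, z towards the cap
- jar2: one of the small black-capped glass jars of lead shot (4 to 6 of them are present), straight-sided, 40 mm across, 52 mm tall, 220 g, weight low down, standing on the bench; origin at the centre of its underside, z towards the cap
- jar3: one of the small black-capped glass jars of lead shot (4 to 6 of them are present), straight-sided, 40 mm across, 52 mm tall, 220 g, weight low down, standing on the bench; origin at the centre of its underside, z towards the cap
- jar4: one of the small black-capped glass jars of lead shot (4 to 6 of them are present), straight-sided, 40 mm across, 52 mm tall, 220 g, weight low down, standing on the bench; origin at the centre of its underside, z towards the cap
- jar5: one of the small black-capped glass jars of lead shot (4 to 6 of them are present), straight-sided, 40 mm across, 52 mm tall, 220 g, weight low down, standing on the bench; origin at the centre of its underside, z towards the cap
- jar6: one of the small black-capped glass jars of lead shot (4 to 6 of them are present), straight-sided, 40 mm across, 52 mm tall, 220 g, weight low down, standing on the bench; origin at the centre of its underside, z towards the cap
There are look-alikes about, which are no part of the job. Leave any blue or pink look-alike of the jar4 alone.

How it is judged:
By the outcome, as a careful person would: the job done as asked, in the order asked, and still so for the second after the job is handed in, with the robot touching nothing.
Of jar1, jar2, jar3, jar4, jar5, jar6 only 4 to 6 are there at a start; the rules pass over those that are not, and their reading is None.
At some moment in a run one of jar1, jar2, jar3, jar4, jar5, jar6 may be knocked a few centimetres aside while the robot is not near it.
Once in a run the grip may slacken for a moment while it holds something.
It also fails if it takes over 210 s, if anything falls off the work surface, if the arm or the gripper's body presses on something with over 40 N, if the wrist force passes 120 N, or if a joint passes its speed limit or range.

## Working session

There is one attempt and no reset: what is moved stays moved. The work goes in short steps, Python scripts to look and compute and a tool call to move; the robot and the scene stay as the last step left them, time stands still between calls to the robot, and variables do not carry over. Pictures are saved under pics/ and viewed, about 12 in all and at most 16, crops included, and the job is handed in when it is done.

Besides the shell and the picture viewer there is one more tool, called after "Request:" by a JSON object that holds its "op" and its "data". step_arm: Moves the arm, as the interface text tells. Its arguments: {"type":"object","properties":{"motion":{"type":"array","items":{"type":"object","properties":{"slide":{"type":"array","items":{"type":"number"}},"roll":{"type":"number"},"fingers":{"type":"number"}}}},"newtons":{"type":"number"}},"required":["motion"]}

```bash
ls; mkdir -p pics; cat > h.py <<'E'
import numpy as np, cv2
from cell import manip, viewer
def cal(n):
    c=viewer.get_calibration(n); R=cv2.Rodrigues(np.array(c["rvec"],float))[0]; t=np.array(c["tvec"],float).ravel()
    K=np.array([[c["fx"],0,c["cx"]],[0,c["fy"],c["cy"]],[0,0,1.]]); D=np.array([c["k1"],0,0,0,0.]); return K,D,R,t
def px2w(n,uv,z):
    K,D,R,t=cal(n); p=cv2.undistortPoints(np.array(uv,float).reshape(-1,1,2),K,D).reshape(-1,2)
    d=np.c_[p,np.ones(len(p))]@R; C=-R.T@t
    return C+d*((z-C[2])/d[:,2])[:,None]
def w2px(n,P):
    K,D,R,t=cal(n); return cv2.projectPoints(np.array(P,float).reshape(-1,1,3),cv2.Rodrigues(R)[0],t,K,D)[0].reshape(-1,2)
def snap(n,f): im=viewer.camera(n); cv2.imwrite("pics/"+f,im); return im
E
python3 - <<'E'
from h import *
for n in("top","scene"):
    snap(n,n+"0.png"); K,D,R,t=cal(n); print(n,K[0,0],D[0],"C",-R.T@t, "fwd",R[2])
o=manip.get_obs(); print(o, manip.grip_depth)
E
```

```text
pics
top 563.7211378163698 -0.09925549619372191 C [ 276.60976018   24.18998492 1487.405705  ] fwd [ 0.16342904  0.00430651 -0.98654569]
scene 545.1683580348943 -0.043469632755381196 C [1333.58790997  452.06858509  911.27795321] fwd [-0.6755806  -0.33490042 -0.65683526]
{'clock': 0.1, 'joint_pos': array([-1.25101712,  0.39912372,  0.04501269,  1.53776133, -0.01868931,
        1.20687492, -0.05069789]), 'qd': array([-0.00156502, -0.00153301,  0.00040958, -0.00131283,  0.00169356,
       -0.00010294,  0.00093611]), 'joint_torque': array([ 2.99829386e-03, -4.76260436e+01,  1.37000810e+00, -2.54948169e+01,
        1.20592091e-02,  5.05671924e-03,  1.45965510e-05]), 'tool_pos': array([264.05698374, 593.32947114, 230.35992421]), 'ee_rot': array([[ 4.06517393e-01, -5.96429724e-04, -9.13642848e-01],
       [ 9.13641382e-01, -1.64134134e-03,  4.06517812e-01],
       [-1.74205909e-03, -9.99998475e-01, -1.22310927e-04]]), 'wrist_force': array([-0.09666915, -0.17167297, -0.43040841]), 'moment': array([-0.01547991, -0.00624572, -0.04521949]), 'opening': 85.53062078490672} -18.700000000000003
```

View pics/top0.png

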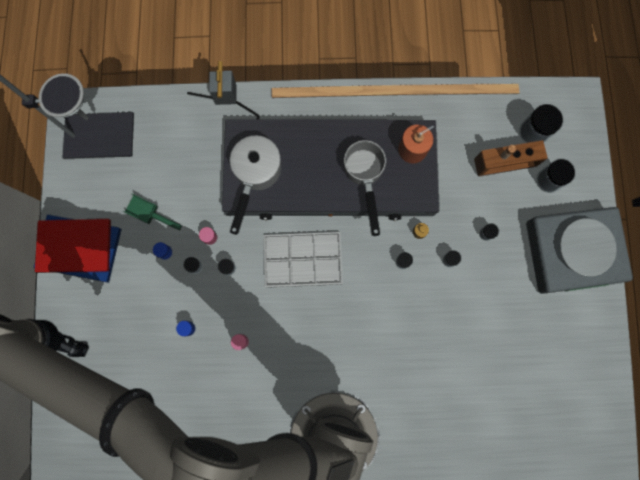

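View pics/scene0.png

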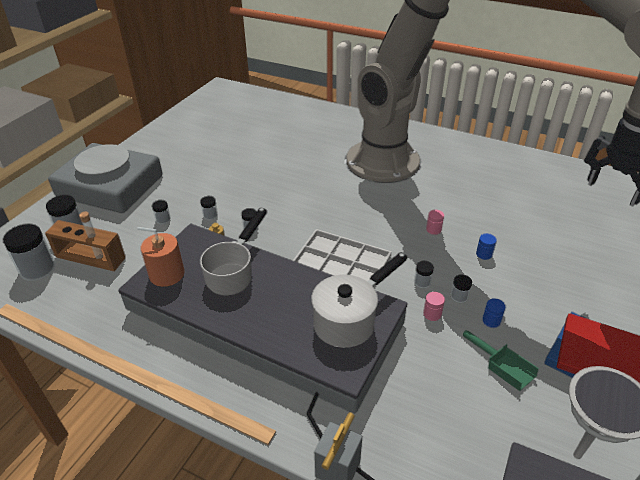

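The top view (image up = +x, left = +y) shows five small black-capped jars, near (191,264), (226,266), (404,260), (452,258) and (489,231). The saucepan is at (255,160) and the milk pan at (365,162), with both handles sticking out towards the robot. The steam can is at (417,140) and the tray at (302,258). I'll measure these next.

```bash
cat > meas.py <<'E'
from h import *
np.set_printoptions(precision=1,suppress=True)
def jars(im):
    # black blobs on bright bench
    g=im.max(2); m=((g<45)*255).astype(np.uint8)
    n,l,s,c=cv2.connectedComponentsWithStats(m); 
    return [(c[i],s[i,4],s[i,2:4]) for i in range(1,n) if 60<s[i,4]<700]
if __name__=="__main__":
    im=cv2.imread("pics/top0.png")
    for c,a,b in jars(im): print("blob",c,a,b,px2w("top",c,52)[0])
    hsv=cv2.cvtColor(im,cv2.COLOR_BGR2HSV)
    # pans: gray bright regions inside hotplate
    m=((im.max(2)>75)&(hsv[...,1]<60)).astype(np.uint8)*255; r=np.zeros_like(m); r[122:208,226:434]=m[122:208,226:434]
    n,l,s,c=cv2.connectedComponentsWithStats(r)
    for i in range(1,n):
        if s[i,4]>300:
            cn=max(cv2.findContours((l==i).astype(np.uint8),0,1)[0],key=len)
            print("pan",s[i],cv2.minEnclosingCircle(cn))
    m=((hsv[...,1]>120)&(hsv[...,0]<14)&(im.max(2)>60)).astype(np.uint8); m[:, :380]=0;m[:,440:]=0
    n,l,s,c=cv2.connectedComponentsWithStats(m); print("can",[(s[i],c[i]) for i in range(1,n) if s[i,4]>100])
    # hotplate
    d=((im.max(2)<75)).astype(np.uint8); d=cv2.morphologyEx(d,cv2.MORPH_OPEN,np.ones((15,15),np.uint8)); n,l,s,c=cv2.connectedComponentsWithStats(d)
    print([s[i] for i in range(1,n)])
    big=cv2.resize(im[110:300,170:510],None,fx=2.35,fy=2.35,interpolation=cv2.INTER_CUBIC); big=cv2.convertScaleAbs(big,alpha=1.6,beta=10); cv2.imwrite("pics/crop0.png",big)
E
python3 meas.py
```

```text
blob [632.1  19.2] 62 [ 9 42] [1125.6 -896.2   52. ]
blob [ 31.7 103.5] 77 [15 12] [903.3 818.3  52. ]
blob [397.4 133.6] 432 [24 36] [ 782.7 -190.4   52. ]
blob [239.7 139.3] 215 [39 29] [776.7 231.   52. ]
blob [344.8 150.3] 331 [28 43] [739.  -48.4  52. ]
blob [253.2 156.5] 71 [ 9 10] [728.  194.8  52. ]
blob [479.2 163.8] 139 [10 22] [ 694.9 -404.7   52. ]
blob [368.1 206.1] 542 [22 52] [ 586.4 -104.3   52. ]
blob [238.7 207.3] 469 [22 50] [591.2 233.1  52. ]
blob [635.8 201.8] 73 [ 8 11] [ 584.  -828.2   52. ]
blob [536.  255.9] 611 [21 75] [ 445.  -537.3   52. ]
blob [489.2 231. ] 182 [17 15] [ 513.4 -417.9   52. ]
blob [451.7 257.8] 172 [16 14] [ 445.6 -315.    52. ]
blob [404.  259.7] 167 [15 14] [ 443.9 -191.5   52. ]
blob [191.1 264.2] 185 [16 15] [444.4 356.1  52. ]
blob [225.4 266.1] 174 [15 15] [437.5 267.3  52. ]
blob [339.9 464.1] 81 [24 17] [-58.5 -13.8  52. ]
pan [ 229  135   52   60 2116] ((254.22259521484375, 164.876708984375), 30.005626678466797)
pan [ 344  140   43   52 1301] ((365.5, 165.3627471923828), 25.758960723876953)
can [(array([402, 125,  31,  38, 809], dtype=int32), array([416.3, 142.9]))]
[array([  503,     0,   137,   365, 16131], dtype=int32), array([ 89,  60,  38,  26, 803], dtype=int32), array([  44,   78,   34,   34, 1005], dtype=int32), array([ 520,  106,   41,   35, 1134], dtype=int32), array([   0,  111,   37,   82, 1942], dtype=int32), array([  64,  113,   69,   45, 2982], dtype=int32), array([  222,   118,   216,    98, 15339], dtype=int32), array([539, 161,  34,  28, 799], dtype=int32), array([ 77, 221,  15,  16, 240], dtype=int32), array([    4,   319,   357,   161, 13641], dtype=int32), array([  0, 453,   8,  16, 128], dtype=int32), array([  0, 470,  12,  10, 120], dtype=int32)]
```

View pics/crop0.png

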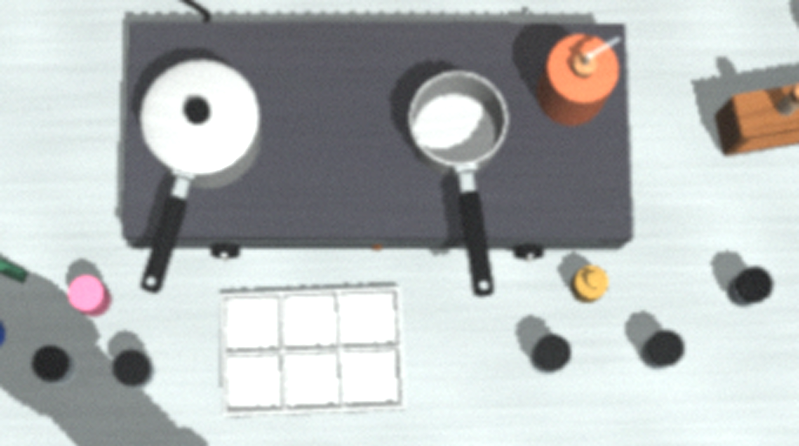

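```bash
python3 - <<'E'
from h import *
np.set_printoptions(precision=1,suppress=True)
o=lambda c:[170+c[0]/2.35-.3,110+c[1]/2.35-.3]
for nm,c,z in [("hpTL",(127,24),75),("hpTR",(625,24),75),("hpBL",(128,238),75),("hpBR",(631,238),75),
 ("lid",(200,118),158),("knob",(197,110),174),("stip",(150,288),131),("sneck",(183,180),131),("smid",(166,238),131),
 ("milk",(458,118),139),("mtip",(484,293),125),("mneck",(466,172),125),("mmid",(475,238),125),("can",(580,63),163),("canbung",(585,62),180),
 ("tTL",(222,291),15),("tTR",(398,286),15),("tBR",(403,405),15),("tBL",(226,412),15),("tC",(312,349),15),
 ("brass",(592,281),54),("pink",(85,292),52)]:
  print(nm,px2w("top",o(c),z)[0])
E
```

```text
hpTL [824.1 270.6  75. ]
hpTR [ 810.8 -290.6   75. ]
hpBL [577.3 267.1  75. ]
hpBR [ 564.7 -282.1   75. ]
lid [685.8 178.3 158. ]
knob [689.6 179.6 174. ]
stip [511.6 234.1 131. ]
sneck [626.5 199.5 131. ]
smid [564.4 217.4 131. ]
milk [685.  -92.4 139. ]
mtip [ 499.3 -113.8  125. ]
mneck [629.6 -99.9 125. ]
mmid [ 558.1 -106.6  125. ]
can [ 735.1 -220.7  163. ]
canbung [ 730.2 -222.8  180. ]
tTL [526.4 170.4  15. ]
tTR [527.5 -28.3  15. ]
tBR [393.2 -30.1  15. ]
tBL [389.7 166.9  15. ]
tC [458.2  69.9  15. ]
brass [ 521.6 -240.6   54. ]
pink [522.4 318.6  52. ]
```

Request:
{"op": "step_arm", "data": {"motion": [{"slide": [1.31, -1.69, 0], "roll": -0.1375, "fingers": 8.5}, {"slide": [1.31, -1.69, 0], "roll": -0.1375, "fingers": 8.5}, {"slide": [1.31, -1.69, 0], "roll": -0.1375, "fingers": 8.5}, {"slide": [1.31, -1.69, 0], "roll": -0.1375, "fingers": 8.5}, {"slide": [1.31, -1.69, 0], "roll": -0.1375, "fingers": 8.5}, {"slide": [1.31, -1.69, 0], "roll": -0.1375, "fingers": 8.5}, {"slide": [1.31, -1.69, 0], "roll": -0.1375, "fingers": 8.5}, {"slide": [1.31, -1.69, 0], "roll": -0.1375, "fingers": 8.5}, {"slide": [1.31, -1.69, 0], "roll": -0.1375, "fingers": 8.5}, {"slide": [1.31, -1.69, 0], "roll": -0.1375, "fingers": 8.5}, {"slide": [1.31, -1.69, 0], "roll": -0.1375, "fingers": 8.5}], "newtons": 30}}

```text
clock: 1.2
tool_pos: [408.6, 407.0, 230.9]
ee_rot: [[0.934, -0.001, 0.358], [-0.358, -0.001, 0.934], [-0.0, -1.0, -0.001]]
wrist_force: [0.9, 0.7, -0.4]
opening: 85.3
```

Request:
{"op": "step_arm", "data": {"motion": [{"slide": [1.31, -1.69, 0], "roll": -0.1375, "fingers": 8.5}, {"slide": [1.31, -1.69, 0], "roll": -0.1375, "fingers": 8.5}, {"slide": [1.31, -1.69, 0], "roll": -0.1375, "fingers": 8.5}, {"slide": [1.31, -1.69, 0], "roll": -0.1375, "fingers": 8.5}, {"slide": [1.31, -1.69, 0], "roll": -0.1375, "fingers": 8.5}, {"slide": [1.31, -1.69, 0], "roll": -0.1375, "fingers": 8.5}, {"slide": [1.31, -1.69, 0], "roll": -0.1375, "fingers": 8.5}, {"slide": [1.31, -1.69, 0], "roll": -0.1375, "fingers": 8.5}, {"slide": [1.31, -1.69, 0], "roll": -0.1375, "fingers": 8.5}, {"slide": [1.31, -1.69, 0], "roll": -0.1375, "fingers": 8.5}, {"slide": [1.31, -1.69, 0], "roll": -0.1375, "fingers": 8.5}, {"slide": [0, 0, 0], "roll": 0, "fingers": 8.5}]}}

```text
clock: 2.4
tool_pos: [553.9, 218.3, 231.2]
ee_rot: [[-0.303, 0.001, 0.953], [-0.953, -0.003, -0.303], [0.002, -1.0, 0.002]]
wrist_force: [0.7, -0.2, 0.5]
opening: 84.9
```

Request:
{"op": "step_arm", "data": {"motion": [{"slide": [0, 0.25, -3], "fingers": 8.5}, {"slide": [0, 0, -3], "fingers": 8.5}, {"slide": [0, 0, -3], "fingers": 8.5}, {"slide": [0, 0, -1.9], "fingers": 8.5}, {"slide": [0, 0, -1], "fingers": 8.5}, {"slide": [0, 0, 0], "fingers": 5}, {"slide": [0, 0, 0], "fingers": 3}, {"slide": [0, 0, 0], "fingers": 1.8}, {"slide": [0, 0, 0], "fingers": 1.8}, {"slide": [0, 0, 0], "fingers": 1.8}, {"slide": [0, 0, 0], "fingers": 1.8}], "newtons": 30}}

```text
$.motion[0]: bad value
```

Request:
{"op": "step_arm", "data": {"motion": [{"slide": [0, 0.25, -3], "roll": 0, "fingers": 8.5}, {"slide": [0, 0, -3], "roll": 0, "fingers": 8.5}, {"slide": [0, 0, -3], "roll": 0, "fingers": 8.5}, {"slide": [0, 0, -1.9], "roll": 0, "fingers": 8.5}, {"slide": [0, 0, -1], "roll": 0, "fingers": 8.5}, {"slide": [0, 0, 0], "roll": 0, "fingers": 5}, {"slide": [0, 0, 0], "roll": 0, "fingers": 3}, {"slide": [0, 0, 0], "roll": 0, "fingers": 1.8}, {"slide": [0, 0, 0], "roll": 0, "fingers": 1.8}, {"slide": [0, 0, 0], "roll": 0, "fingers": 1.8}, {"slide": [0, 0, 0], "roll": 0, "fingers": 1.8}], "newtons": 30}}

```text
clock: 3.5
tool_pos: [553.0, 224.6, 113.4]
ee_rot: [[-0.298, 0.001, 0.955], [-0.955, 0.001, -0.298], [-0.001, -1.0, 0.001]]
wrist_force: [-1.8, -0.5, 4.6]
opening: 21.3
```

```bash
python3 - <<'E'
from h import *
np.set_printoptions(precision=2,suppress=True)
C=np.array([687,179.]); p=manip.get_obs()["tool_pos"][:2]; print(manip.get_obs()["joint_pos"])
d=p-C; r=np.hypot(*d); a0=np.arctan2(d[1],d[0]); a1=np.radians(248.3); n=24
A=np.linspace(a0,a1,n+1); P=C+r*np.c_[np.cos(A),np.sin(A)]; print(r,np.degrees(a0),(a1-a0)/n); print(np.diff(P,axis=0)/10)
E
```

```text
[-0.97  0.51  0.69  1.81 -0.38  0.96 -2.  ]
141.5912293525351 161.20763336240603 0.06333535629916993
[[-0.26 -0.86]
 [-0.21 -0.87]
 [-0.15 -0.88]
 [-0.1  -0.89]
 [-0.04 -0.9 ]
 [ 0.02 -0.9 ]
 [ 0.07 -0.89]
 [ 0.13 -0.89]
 [ 0.19 -0.88]
 [ 0.24 -0.86]
 [ 0.3  -0.85]
 [ 0.35 -0.83]
 [ 0.4  -0.8 ]
 [ 0.45 -0.77]
 [ 0.5  -0.74]
 [ 0.55 -0.71]
 [ 0.59 -0.68]
 [ 0.63 -0.64]
 [ 0.67 -0.6 ]
 [ 0.71 -0.55]
 [ 0.74 -0.51]
 [ 0.77 -0.46]
 [ 0.8  -0.41]
 [ 0.82 -0.36]]
```

Request:
{"op": "step_arm", "data": {"motion": [{"slide": [-0.26, -0.86, 0], "roll": 0.0633, "fingers": 1.8}, {"slide": [-0.21, -0.87, 0], "roll": 0.0633, "fingers": 1.8}, {"slide": [-0.15, -0.88, 0], "roll": 0.0633, "fingers": 1.8}, {"slide": [-0.1, -0.89, 0], "roll": 0.0633, "fingers": 1.8}, {"slide": [-0.04, -0.9, 0], "roll": 0.0633, "fingers": 1.8}, {"slide": [0.02, -0.9, 0], "roll": 0.0633, "fingers": 1.8}, {"slide": [0.07, -0.89, 0], "roll": 0.0633, "fingers": 1.8}, {"slide": [0.13, -0.89, 0], "roll": 0.0633, "fingers": 1.8}, {"slide": [0.19, -0.88, 0], "roll": 0.0633, "fingers": 1.8}, {"slide": [0.24, -0.86, 0], "roll": 0.0633, "fingers": 1.8}, {"slide": [0.3, -0.85, 0], "roll": 0.0633, "fingers": 1.8}, {"slide": [0.35, -0.83, 0], "roll": 0.0633, "fingers": 1.8}]}}

```text
clock: 4.7
tool_pos: [555.7, 122.9, 112.7]
ee_rot: [[0.448, -0.005, 0.894], [-0.894, 0.004, 0.448], [-0.006, -1.0, -0.002]]
wrist_force: [-6.7, 3.7, 5.7]
opening: 22.0
```

```bash
python3 - <<'E'
from h import *
im=snap("top","t1.png"); cv2.imwrite("pics/t1c.png",cv2.convertScaleAbs(cv2.resize(im[110:300,170:510],None,fx=2.35,fy=2.35,interpolation=cv2.INTER_CUBIC),alpha=1.6,beta=10))
E
```

```text
(no output)
```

View pics/t1c.png

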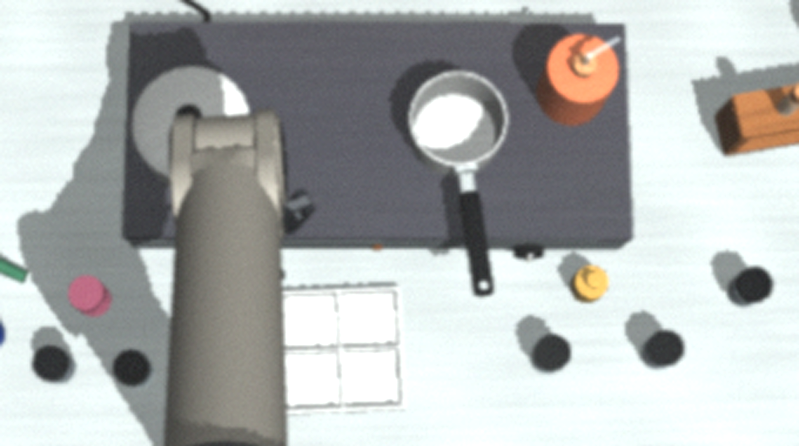

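The lid has moved about 8 mm (+y, −x) because of servo lag. I'll finish the arc, then correct where the pan stands while I still hold the handle.

Request:
{"op": "step_arm", "data": {"motion": [{"slide": [0.4, -0.8, 0], "roll": 0.061, "fingers": 1.8}, {"slide": [0.45, -0.77, 0], "roll": 0.061, "fingers": 1.8}, {"slide": [0.5, -0.74, 0], "roll": 0.061, "fingers": 1.8}, {"slide": [0.55, -0.71, 0], "roll": 0.061, "fingers": 1.8}, {"slide": [0.59, -0.68, 0], "roll": 0.061, "fingers": 1.8}, {"slide": [0.63, -0.64, 0], "roll": 0.061, "fingers": 1.8}, {"slide": [0.67, -0.6, 0], "roll": 0.061, "fingers": 1.8}, {"slide": [0.71, -0.55, 0], "roll": 0.061, "fingers": 1.8}, {"slide": [0.74, -0.51, 0], "roll": 0.061, "fingers": 1.8}, {"slide": [0.77, -0.46, 0], "roll": 0.061, "fingers": 1.8}, {"slide": [0.8, -0.41, 0], "roll": 0.061, "fingers": 1.8}, {"slide": [0.82, -0.36, 0], "roll": 0.061, "fingers": 1.8}]}}

```text
clock: 5.95
tool_pos: [630.5, 48.8, 111.9]
ee_rot: [[0.931, -0.009, 0.366], [-0.366, 0.002, 0.931], [-0.009, -1.0, -0.002]]
wrist_force: [-9.1, 1.8, 6.9]
opening: 21.2
```

Request:
{"op": "step_arm", "data": {"motion": [{"slide": [0, 0, 0], "roll": 0, "fingers": 1.8}, {"slide": [0, 0, 0], "roll": 0, "fingers": 1.8}]}}

```text
clock: 6.15
tool_pos: [632.0, 48.7, 112.2]
ee_rot: [[0.929, -0.005, 0.369], [-0.369, 0.001, 0.929], [-0.006, -1.0, -0.001]]
wrist_force: [-4.9, 1.4, 4.7]
opening: 21.4
```

```bash
cat > pan.py <<'E'
from h import *
import sys
np.set_printoptions(precision=1,suppress=True)
o=manip.get_obs(); x=o["ee_rot"][:2,0]; p=o["tool_pos"]
h=np.arctan2(x[1],x[0])+np.radians(270); C=p[:2]-140*np.array([np.cos(h),np.sin(h)])
print("tool",p,"handle deg",np.degrees(h)%360,"centre by tool",C,"F",o["wrist_force"],o["opening"],"q",o["joint_pos"])
if len(sys.argv)>1:
    im=snap("top",sys.argv[1]+".png"); cv2.imwrite("pics/%sc.png"%sys.argv[1],cv2.convertScaleAbs(cv2.resize(im[110:300,170:510],None,fx=2.35,fy=2.35,interpolation=cv2.INTER_CUBIC),alpha=1.6,beta=10))
E
python3 pan.py t2
```

```text
tool [632.   48.7 112.2] handle deg 248.33318000830653 centre by tool [683.7 178.8] F [-4.9  1.4  4.7] 21.35025078099543 q [-0.4  0.5  0.4  1.7 -0.2  1.  -0.3]
```

View pics/t2c.png

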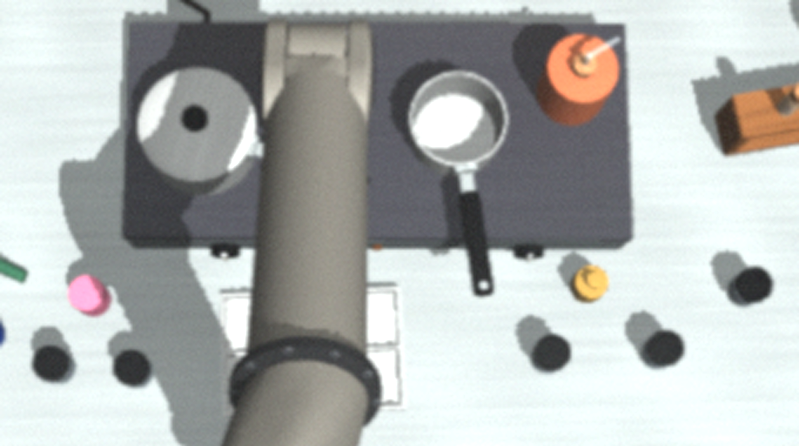

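Request:
{"op": "step_arm", "data": {"motion": [{"slide": [0.3, -0.1, 0], "roll": 0, "fingers": 1.8}, {"slide": [0.3, -0.1, 0], "roll": 0, "fingers": 1.8}, {"slide": [0.3, -0.1, 0], "roll": 0, "fingers": 1.8}, {"slide": [0, 0, 0], "roll": 0, "fingers": 1.8}, {"slide": [0, 0, 0], "roll": 0, "fingers": 1.8}, {"slide": [0, 0, 0], "roll": 0, "fingers": 1.8}]}}

```text
clock: 6.8
tool_pos: [640.2, 46.5, 112.1]
ee_rot: [[0.93, -0.007, 0.368], [-0.368, 0.002, 0.93], [-0.007, -1.0, -0.0]]
wrist_force: [-7.5, 2.2, 5.4]
opening: 21.2
```

```bash
python3 pan.py t3; python3 - <<'E'
from h import *
for f in("top0","t2","t3"):
    im=cv2.imread("pics/%s.png"%f)[140:180,240:270]; g=cv2.resize(im.max(2),None,fx=4,fy=4,interpolation=cv2.INTER_CUBIC); m=(g<60).astype(np.uint8)
    n,l,s,c=cv2.connectedComponentsWithStats(m); print(f,[(c[i]/4+[240,140],s[i,4]) for i in range(1,n) if s[i,4]>300])
E
```

```text
tool [640.2  46.5 112.1] handle deg 248.38735202993774 centre by tool [691.8 176.7] F [-7.5  2.2  5.4] 21.181859782269846 q [-0.4  0.5  0.4  1.7 -0.2  1.  -0.3]
top0 [(array([253.68491347, 156.86568849]), np.int32(1329))]
t2 [(array([252.71922377, 160.28380837]), np.int32(1649))]
t3 [(array([253.53980024, 157.21927966]), np.int32(1652))]
```

Request:
{"op": "step_arm", "data": {"motion": [{"slide": [-0.3, 0.1, 0], "roll": 0, "fingers": 1.8}, {"slide": [0, 0, 0], "roll": 0, "fingers": 1.8}, {"slide": [0, 0, 0], "roll": 0, "fingers": 3.5}, {"slide": [0, 0, 0], "roll": 0, "fingers": 4}, {"slide": [0, 0, 0], "roll": 0, "fingers": 5}, {"slide": [0, 0, 2], "roll": 0, "fingers": 8.5}, {"slide": [0, 0, 3], "roll": 0, "fingers": 8.5}, {"slide": [0, 0, 4], "roll": 0, "fingers": 8.5}]}}

```text
clock: 7.65
tool_pos: [639.0, 44.5, 201.3]
ee_rot: [[0.928, -0.004, 0.373], [-0.373, -0.002, 0.928], [-0.003, -1.0, -0.003]]
wrist_force: [0.2, 0.3, 0.1]
opening: 84.7
```

Request:
{"op": "step_arm", "data": {"motion": [{"slide": [-1.01, -1.71, 0], "roll": -0.1208, "fingers": 8.5}, {"slide": [-1.01, -1.71, 0], "roll": -0.1208, "fingers": 8.5}, {"slide": [-1.01, -1.71, 0], "roll": -0.1208, "fingers": 8.5}, {"slide": [-1.01, -1.71, 0], "roll": -0.1208, "fingers": 8.5}, {"slide": [-1.01, -1.71, 0], "roll": -0.1208, "fingers": 8.5}, {"slide": [-1.01, -1.71, 0], "roll": -0.1208, "fingers": 8.5}, {"slide": [-1.01, -1.71, 0], "roll": -0.1208, "fingers": 8.5}, {"slide": [-1.01, -1.71, 0], "roll": -0.1208, "fingers": 8.5}, {"slide": [-1.01, -1.71, 0], "roll": -0.1208, "fingers": 8.5}, {"slide": [0, 0, 0], "roll": 0, "fingers": 8.5}]}}

```text
clock: 8.65
tool_pos: [547.8, -112.5, 202.5]
ee_rot: [[0.096, -0.0, 0.995], [-0.995, -0.002, 0.096], [0.002, -1.0, -0.001]]
wrist_force: [1.0, -0.7, -0.2]
opening: 84.8
```

```bash
python3 pan.py t4
```

```text
tool [ 547.8 -112.5  202.5] handle deg 185.51710689828369 centre by tool [687.1 -99. ] F [ 1.  -0.7 -0.2] 84.78609183013039 q [-0.4  0.3  0.7  1.8 -0.2  1.1 -1.1]
```

View pics/t4c.png

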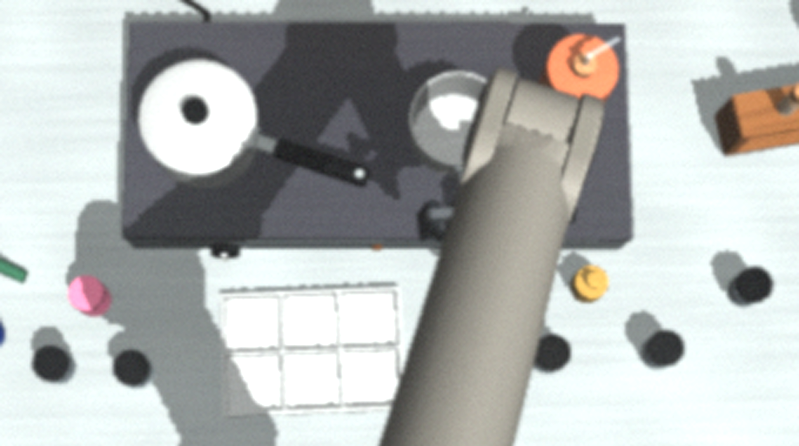

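Request:
{"op": "step_arm", "data": {"motion": [{"slide": [-0.2, 0.45, -3], "roll": -0.01, "fingers": 8.5}, {"slide": [0, 0, -3], "roll": 0, "fingers": 8.5}, {"slide": [0, 0, -2.5], "roll": 0, "fingers": 8.5}, {"slide": [0, 0, -1.0], "roll": 0, "fingers": 8.5}, {"slide": [0, 0, 0], "roll": 0, "fingers": 5}, {"slide": [0, 0, 0], "roll": 0, "fingers": 3}, {"slide": [0, 0, 0], "roll": 0, "fingers": 1.8}, {"slide": [0, 0, 0], "roll": 0, "fingers": 1.8}, {"slide": [0, 0, 0], "roll": 0, "fingers": 1.8}, {"slide": [0, 0, 0], "roll": 0, "fingers": 1.8}]}}

```text
clock: 9.7
tool_pos: [548.0, -104.5, 108.2]
ee_rot: [[0.092, 0.002, 0.996], [-0.996, -0.0, 0.092], [0.0, -1.0, 0.002]]
wrist_force: [-0.5, -0.6, 3.0]
opening: 21.3
```

```bash
python3 pan.py; python3 - <<'E'
from h import *
np.set_printoptions(precision=2,suppress=True)
o=manip.get_obs();x=o["ee_rot"][:2,0];a0=np.arctan2(x[1],x[0])+np.radians(270)
a1=np.radians(242); n=20
A=np.linspace(a0,a1,n+1); P=140*np.c_[np.cos(A),np.sin(A)]; print((a1-a0)/n); print((np.diff(P,axis=0)/10).tolist())
E
```

```text
tool [ 548.  -104.5  108.2] handle deg 185.2701282178734 centre by tool [687.4 -91.6] F [-0.5 -0.6  3. ] 21.326723302997966 q [-0.4  0.4  0.6  1.9 -0.3  0.9 -1.1]
0.049506152341616615
[[0.08071496232423954, -0.6882989036194431], [0.11467718525802581, -0.6834613588550755], [0.1483584079645368, -0.6769490886713342], [0.18167609937000578, -0.6687780504654952], [0.2145486191827274, -0.6589682662112921], [0.246895417941019, -0.6475437733979525], [0.2786372343883272, -0.6345325661297103], [0.30969628969168495, -0.6199665265302038], [0.3399964780277955, -0.6038813466198676], [0.3694635530695322, -0.5863164408576367], [0.39802530991612173, -0.5673148495614285], [0.42561176202099205, -0.5469231334439201], [0.4521553126839549, -0.5251912595220872], [0.47759092068733794, -0.5021724786801357], [0.5018562596702779, -0.47792319518567866], [0.5248918708506836, -0.45250282847910483], [0.5466413087205779, -0.4259736675746339], [0.5670512793577813, -0.3984007184298662], [0.5860717710152002, -0.3698515446579023], [0.603656176667495, -0.3403961019722644]]
```

Request:
{"op": "step_arm", "data": {"motion": [{"slide": [0.1, -0.69, 0], "roll": 0.0495, "fingers": 1.8}, {"slide": [0.13, -0.68, 0], "roll": 0.0495, "fingers": 1.8}, {"slide": [0.17, -0.68, 0], "roll": 0.0495, "fingers": 1.8}, {"slide": [0.2, -0.67, 0], "roll": 0.0495, "fingers": 1.8}, {"slide": [0.23, -0.66, 0], "roll": 0.0495, "fingers": 1.8}, {"slide": [0.27, -0.65, 0], "roll": 0.0495, "fingers": 1.8}, {"slide": [0.3, -0.63, 0], "roll": 0.0495, "fingers": 1.8}, {"slide": [0.33, -0.62, 0], "roll": 0.0495, "fingers": 1.8}, {"slide": [0.36, -0.6, 0], "roll": 0.0495, "fingers": 1.8}, {"slide": [0.39, -0.59, 0], "roll": 0.0495, "fingers": 1.8}]}}

```text
clock: 10.7
tool_pos: [570.2, -166.7, 107.2]
ee_rot: [[0.558, -0.005, 0.83], [-0.83, 0.004, 0.558], [-0.006, -1.0, -0.002]]
wrist_force: [-5.0, 3.9, 5.1]
opening: 21.4
```

Request:
{"op": "step_arm", "data": {"motion": [{"slide": [0.42, -0.57, 0], "roll": 0.0495, "fingers": 1.8}, {"slide": [0.45, -0.55, 0], "roll": 0.0495, "fingers": 1.8}, {"slide": [0.47, -0.53, 0], "roll": 0.0495, "fingers": 1.8}, {"slide": [0.5, -0.5, 0], "roll": 0.0495, "fingers": 1.8}, {"slide": [0.52, -0.48, 0], "roll": 0.0495, "fingers": 1.8}, {"slide": [0.54, -0.45, 0], "roll": 0.0495, "fingers": 1.8}, {"slide": [0.57, -0.43, 0], "roll": 0.0495, "fingers": 1.8}, {"slide": [0.59, -0.4, 0], "roll": 0.0495, "fingers": 1.8}, {"slide": [0.61, -0.37, 0], "roll": 0.0495, "fingers": 1.8}, {"slide": [0.62, -0.34, 0], "roll": 0.0495, "fingers": 1.8}, {"slide": [0, 0, 0], "roll": 0, "fingers": 1.8}, {"slide": [0, 0, 0], "roll": 0, "fingers": 1.8}]}}

```text
clock: 11.9
tool_pos: [623.5, -214.7, 107.3]
ee_rot: [[0.883, -0.003, 0.469], [-0.469, 0.001, 0.883], [-0.003, -1.0, -0.001]]
wrist_force: [-4.9, -0.3, 5.9]
opening: 21.3
```

```bash
python3 pan.py t5
```

```text
tool [ 623.5 -214.7  107.3] handle deg 242.0012468545321 centre by tool [689.2 -91.1] F [-4.9 -0.3  5.9] 21.34639298381132 q [ 0.   0.6  0.4  1.6 -0.2  1.  -0. ]
```

View pics/t5c.png

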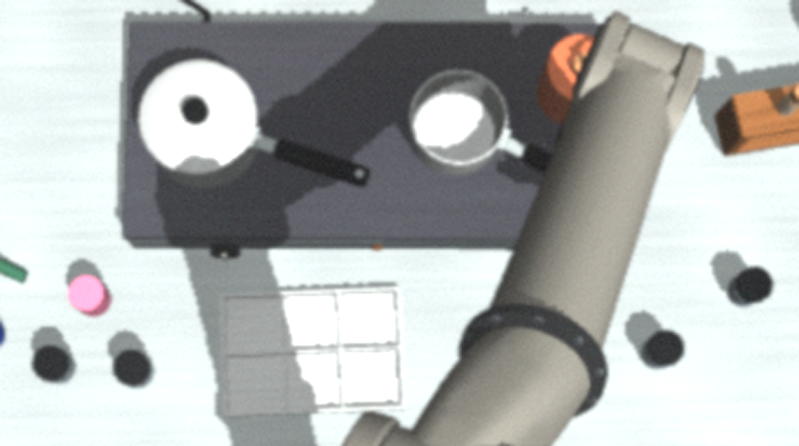

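Request:
{"op": "step_arm", "data": {"motion": [{"slide": [-0.3, 0, 0], "roll": 0, "fingers": 1.8}, {"slide": [0, 0, 0], "roll": 0, "fingers": 1.8}, {"slide": [0, 0, 0], "roll": 0, "fingers": 3.5}, {"slide": [0, 0, 0], "roll": 0, "fingers": 4}, {"slide": [0, 0, 0], "roll": 0, "fingers": 5}, {"slide": [0, 0, 2], "roll": 0, "fingers": 6.5}, {"slide": [0, 0, 3], "roll": 0, "fingers": 6.5}, {"slide": [0, 0, 4], "roll": 0, "fingers": 6.5}]}}

```text
clock: 12.75
tool_pos: [620.7, -214.8, 196.2]
ee_rot: [[0.883, -0.004, 0.47], [-0.47, 0.001, 0.883], [-0.004, -1.0, -0.001]]
wrist_force: [1.4, -0.5, -0.9]
opening: 65.2
```

Request:
{"op": "step_arm", "data": {"motion": [{"slide": [-1.99, 0.26, 0], "roll": -0.12, "fingers": 6.5}, {"slide": [-1.99, 0.26, 0], "roll": -0.12, "fingers": 6.5}, {"slide": [-1.99, 0.26, 0], "roll": -0.12, "fingers": 6.5}, {"slide": [-1.99, 0.26, 0], "roll": -0.12, "fingers": 6.5}, {"slide": [-1.99, 0.26, 0], "roll": -0.12, "fingers": 6.5}, {"slide": [-1.99, 0.26, 0], "roll": -0.12, "fingers": 6.5}, {"slide": [-1.99, 0.26, 0], "roll": -0.12, "fingers": 6.5}, {"slide": [-1.99, 0.26, 0], "roll": -0.12, "fingers": 6.5}, {"slide": [-1.99, 0.26, 0], "roll": -0.12, "fingers": 6.5}, {"slide": [0, 0, 0], "roll": 0, "fingers": 6.5}]}}

```text
clock: 13.75
tool_pos: [440.4, -191.9, 197.1]
ee_rot: [[-0.0, -0.001, 1.0], [-1.0, 0.001, -0.0], [-0.001, -1.0, -0.001]]
wrist_force: [0.3, -0.6, -0.5]
opening: 64.8
```

```bash
cat > look.py <<'E'
import sys
from meas import *
f=sys.argv[1]; im=snap("top",f+".png"); o=manip.get_obs(); print("tool",o["tool_pos"],"yaw",np.degrees(np.arctan2(o["ee_rot"][1,0],o["ee_rot"][0,0])),"F",o["wrist_force"],"op",o["opening"],"t",o["clock"],"q7",o["joint_pos"][6])
for c,a,b in jars(im):
    p=px2w("top",c,52)[0]
    if 110<a<260 and 380<p[0]<560 and max(b)<22: print("jar?",c,a,p)
cv2.imwrite("pics/%sc.png"%f,cv2.convertScaleAbs(cv2.resize(im[110:300,170:510],None,fx=2.35,fy=2.35,interpolation=cv2.INTER_CUBIC),alpha=1.6,beta=10))
cv2.imwrite("pics/%ss.png"%f,viewer.camera("scene"))
E
python3 look.py t6
```

```text
tool [ 442.4 -191.7  197.5] yaw -89.82154052566172 F [ 0.1 -0.6  1.5] op 65.00652754929934 t 13.8 q7 -1.1327738240540592
jar? [489.2 231. ] 178 [ 513.4 -417.9   52. ]
jar? [191.4 263.9] 160 [444.9 355.5  52. ]
jar? [225.8 265.8] 162 [438.3 266.2  52. ]
```

View pics/t6c.png

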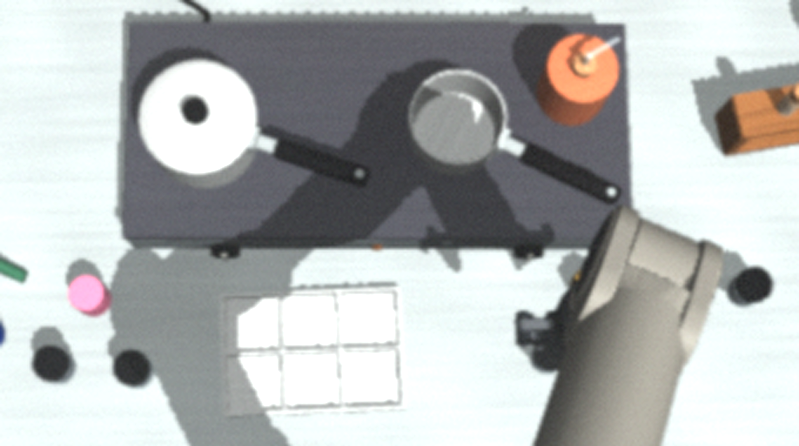

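Request:
{"op": "step_arm", "data": {"motion": [{"slide": [0.15, 0, -4], "roll": 0, "fingers": 6.5}, {"slide": [0, 0, -4], "roll": 0, "fingers": 6.5}, {"slide": [0, 0, -4], "roll": 0, "fingers": 6.5}, {"slide": [0, 0, -4], "roll": 0, "fingers": 6.5}, {"slide": [0, 0, -1.8], "roll": 0, "fingers": 6.5}, {"slide": [0, 0, 0], "roll": 0, "fingers": 5}, {"slide": [0, 0, 0], "roll": 0, "fingers": 3.6}, {"slide": [0, 0, 0], "roll": 0, "fingers": 3.6}, {"slide": [0, 0, 0], "roll": 0, "fingers": 3.6}, {"slide": [0, 0, 0], "roll": 0, "fingers": 3.6}], "newtons": 40}}

```text
clock: 14.85
tool_pos: [445.1, -191.6, 20.2]
ee_rot: [[0.003, 0.002, 1.0], [-1.0, -0.0, 0.003], [0.0, -1.0, 0.002]]
wrist_force: [-0.2, -0.4, -1.9]
opening: 39.5
```

Request:
{"op": "step_arm", "data": {"motion": [{"slide": [0, 0, 1], "roll": 0, "fingers": 3.6}, {"slide": [0, 0, 2.5], "roll": 0, "fingers": 3.6}, {"slide": [0, 0, 3], "roll": 0, "fingers": 3.6}, {"slide": [0, 0, 2], "roll": 0, "fingers": 3.6}, {"slide": [0, 0, 0], "roll": 0, "fingers": 3.6}]}}

```text
clock: 15.35
tool_pos: [446.8, -192.5, 107.6]
ee_rot: [[0.002, 0.007, 1.0], [-1.0, -0.001, 0.002], [0.001, -1.0, 0.007]]
wrist_force: [1.9, 0.1, -2.5]
opening: 39.2
```

```bash
python3 look.py t7; python3 -c "
from h import *
print(px2w('top',[[170+619/2.35,110+194/2.35]],125),px2w('top',[[170+365/2.35,110+178/2.35]],131))"
```

```text
tool [ 445.6 -191.8  105.8] yaw -89.84956930177621 F [ 0.   0.6 -2.3] op 39.093259487420426 t 15.4 q7 -1.01765155036147
jar? [489.2 231. ] 176 [ 513.5 -418.1   52. ]
jar? [191.4 264. ] 157 [444.8 355.4  52. ]
jar? [225.6 265.7] 158 [438.6 266.6  52. ]
[[ 601.48007656 -261.97439589  125.        ]] [[623.19452947   6.63517737 131.        ]]
```

View pics/t7s.png

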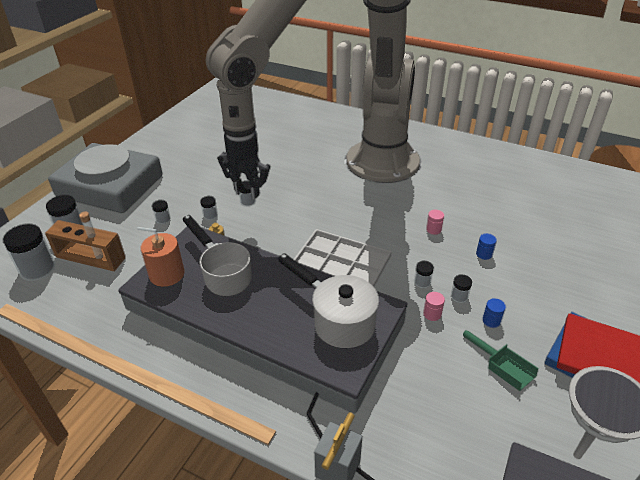

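Request:
{"op": "step_arm", "data": {"motion": [{"slide": [0.575, 2.46, 0], "roll": 0, "fingers": 3.6}, {"slide": [0.575, 2.46, 0], "roll": 0, "fingers": 3.6}, {"slide": [0.575, 2.46, 0], "roll": 0, "fingers": 3.6}, {"slide": [0.575, 2.46, 0], "roll": 0, "fingers": 3.6}, {"slide": [0.575, 2.46, 0], "roll": 0, "fingers": 3.6}, {"slide": [0.575, 2.46, 0], "roll": 0, "fingers": 3.6}, {"slide": [0.575, 2.46, 0], "roll": 0, "fingers": 3.6}, {"slide": [0.575, 2.46, 0], "roll": 0, "fingers": 3.6}, {"slide": [0, 0, 0], "roll": 0, "fingers": 3.6}, {"slide": [0, 0, 0], "roll": 0, "fingers": 3.6}]}}

```text
clock: 16.45
tool_pos: [489.3, 5.5, 103.0]
ee_rot: [[0.004, -0.003, 1.0], [-1.0, -0.001, 0.004], [0.001, -1.0, -0.003]]
wrist_force: [0.0, -0.5, -2.4]
opening: 38.7
```

```bash
python3 look.py t8; python3 -c "
from h import *
im=cv2.imread('pics/t8.png')[215:305,245:365]; cv2.imwrite('pics/t8z.png',cv2.convertScaleAbs(cv2.resize(im,None,fx=6,fy=6,interpolation=cv2.INTER_CUBIC),alpha=1.1,beta=0))"
```

```text
tool [489.3   4.5 103.3] yaw -89.88048399894127 F [-0.  -0.9 -2.2] op 38.78288910159179 t 16.5 q7 -1.462347403914531
jar? [489.3 231. ] 176 [ 513.4 -418.1   52. ]
jar? [451.9 257.8] 167 [ 445.8 -315.6   52. ]
jar? [191.4 264. ] 161 [444.7 355.5  52. ]
jar? [225.7 265.8] 164 [438.3 266.3  52. ]
```

View pics/t8z.png

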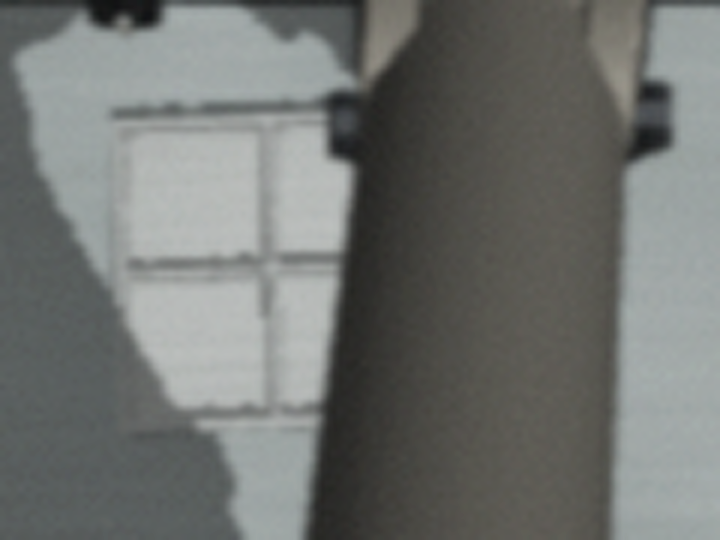

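```bash
python3 - <<'E'
from h import *
np.set_printoptions(precision=1,suppress=True)
f=lambda a:[244.6+a[0]/6,214.6+a[1]/6]
for a in [(268,266),(125,266),(268,122),(125,118),(268,418)]: print(a,px2w("top",f(a),15)[0])
im=cv2.imread('pics/top0.png')[215:305,245:365]; cv2.imwrite('pics/z0.png',cv2.resize(im,None,fx=6,fy=6,interpolation=cv2.INTER_CUBIC))
E
```

```text
(268, 266) [457.1 104.7  15. ]
(125, 266) [458.5 167.5  15. ]
(268, 122) [521.1 103.8  15. ]
(125, 118) [524.3 167.1  15. ]
(268, 418) [390.4 105.6  15. ]
```

View pics/z0.png

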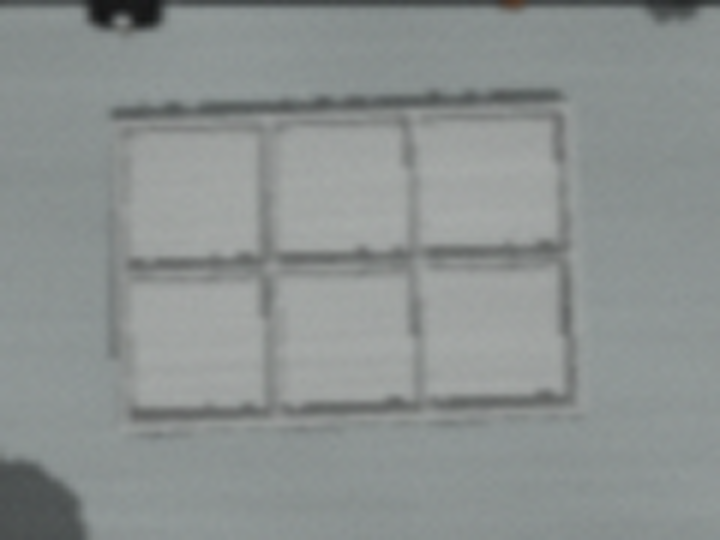

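```bash
python3 - <<'E'
from h import *
np.set_printoptions(precision=1,suppress=True)
f=lambda a:[244.6+a[0]/6,214.6+a[1]/6]
g=lambda a:px2w("top",f(a),15)[0][:2]
N=np.array([[g((118,119)),g((266,114)),g((411,109)),g((565,104))],[g((123,269)),g((268,265)),g((415,260)),g((568,255))],[g((128,421)),g((271,416)),g((420,411)),g((574,407))]])
print(N)
ctr=N.mean((0,1)); print(ctr)
yx=(N[:,3]-N[:,0]).mean(0); print("yaw",np.degrees(np.arctan2(yx[0],-yx[1])), (N[0]-N[2]).mean(0))
# fit
u=np.array([[j,i] for i in(1,0,-1) for j in(-1.5,-.5,.5,1.5)]); A=np.c_[u,np.ones(12)]; s=np.linalg.lstsq(A,N.reshape(-1,2),rcond=None)[0]; print(s)
for k,(j,i) in enumerate([(-1,.5),(0,.5),(1,.5),(-1,-.5),(0,-.5),(1,-.5)]): print("cell",k+1,np.array([j,i,1])@s)
E
```

```text
[[[523.9 170.2]
  [524.7 104.7]
  [525.4  40.6]
  [526.1 -27.4]]

 [[457.1 168.4]
  [457.5 104.7]
  [458.3  40.2]
  [459.  -26.9]]

 [[390.4 166.7]
  [391.3 104.3]
  [392.   39.4]
  [392.3 -27.7]]]
[458.2  71.4]
yaw 0.5764672767800969 [133.5   1.3]
[[  0.7 -65.2]
 [ 66.8   0.6]
 [458.2  71.4]]
cell 1 [490.9 136.9]
cell 2 [491.6  71.8]
cell 3 [492.2   6.6]
cell 4 [424.1 136.3]
cell 5 [424.8  71.1]
cell 6 [425.5   5.9]
```

Request:
{"op": "step_arm", "data": {"motion": [{"slide": [0.3, 0.15, -2], "roll": 0, "fingers": 3.6}, {"slide": [0, 0, -2.5], "roll": 0, "fingers": 3.6}, {"slide": [0, 0, -2], "roll": 0, "fingers": 3.6}, {"slide": [0, 0, -0.8], "roll": 0, "fingers": 3.6}, {"slide": [0, 0, 0], "roll": 0, "fingers": 3.6}]}}

```text
clock: 17.05
tool_pos: [492.2, 5.6, 30.4]
ee_rot: [[0.001, -0.003, 1.0], [-1.0, -0.001, 0.001], [0.001, -1.0, -0.003]]
wrist_force: [-0.1, -0.2, -1.7]
opening: 38.8
```

Request:
{"op": "step_arm", "data": {"motion": [{"slide": [0, 0, -0.4], "roll": 0, "fingers": 3.6}, {"slide": [0, 0, -0.3], "roll": 0, "fingers": 3.6}, {"slide": [0, 0, 0], "roll": 0, "fingers": 3.6}]}}

```text
clock: 17.35
tool_pos: [493.7, 6.7, 24.6]
ee_rot: [[0.002, 0.001, 1.0], [-1.0, 0.0, 0.002], [-0.0, -1.0, 0.001]]
wrist_force: [-0.5, -0.3, -2.4]
opening: 39.0
```

Request:
{"op": "step_arm", "data": {"motion": [{"slide": [0, 0, 0], "roll": 0, "fingers": 4.3}, {"slide": [0, 0, 0], "roll": 0, "fingers": 4.8}, {"slide": [0, 0, 0], "roll": 0, "fingers": 4.8}, {"slide": [0, 0, 2], "roll": 0, "fingers": 4.8}, {"slide": [0, 0, 3], "roll": 0, "fingers": 4.8}, {"slide": [0, 0, 4], "roll": 0, "fingers": 6.5}, {"slide": [0, -3, 2], "roll": 0, "fingers": 6.5}]}}

```text
clock: 18.05
tool_pos: [495.7, -19.6, 137.2]
ee_rot: [[0.01, 0.005, 1.0], [-1.0, 0.003, 0.01], [-0.003, -1.0, 0.005]]
wrist_force: [1.1, 0.7, 0.7]
opening: 65.1
```

Request:
{"op": "step_arm", "data": {"motion": [{"slide": [-0.47, -2.91, 0], "roll": 0, "fingers": 6.5}, {"slide": [-0.47, -2.91, 0], "roll": 0, "fingers": 6.5}, {"slide": [-0.47, -2.91, 0], "roll": 0, "fingers": 6.5}, {"slide": [-0.47, -2.91, 0], "roll": 0, "fingers": 6.5}, {"slide": [-0.47, -2.91, 0], "roll": 0, "fingers": 6.5}, {"slide": [-0.47, -2.91, 0], "roll": 0, "fingers": 6.5}, {"slide": [-0.47, -2.91, 0], "roll": 0, "fingers": 6.5}, {"slide": [-0.47, -2.91, 0], "roll": 0, "fingers": 6.5}, {"slide": [-0.47, -2.91, 0], "roll": 0, "fingers": 6.5}, {"slide": [-0.47, -2.91, 0], "roll": 0, "fingers": 6.5}, {"slide": [0, 0, 0], "roll": 0, "fingers": 6.5}]}}

```text
clock: 19.15
tool_pos: [444.7, -319.3, 135.1]
ee_rot: [[-0.004, 0.0, 1.0], [-1.0, -0.004, -0.004], [0.004, -1.0, 0.0]]
wrist_force: [0.1, -0.7, -1.1]
opening: 65.0
```

```bash
python3 look.py t9
```

```text
tool [ 445.4 -316.6  134.7] yaw -90.11980207293142 F [1.4 0.5 0.5] op 65.09798300650125 t 19.2 q7 -0.7659819132293535
jar? [326.3 242.6] 147 [492.8   6.8  52. ]
jar? [191.4 264. ] 156 [444.9 355.4  52. ]
jar? [225.6 265.8] 154 [438.3 266.6  52. ]
```

View pics/t9s.png

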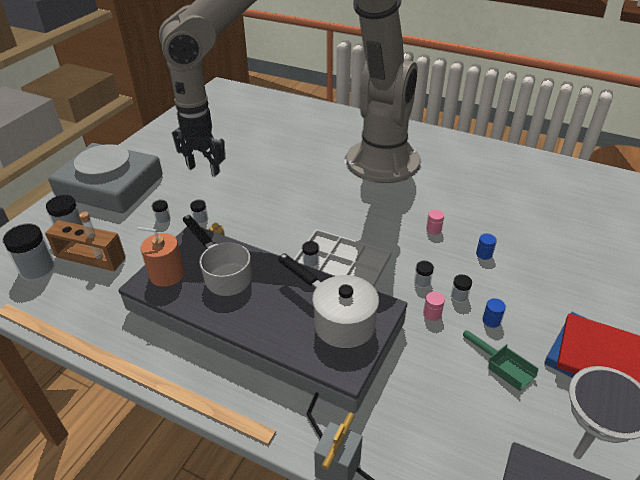

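Jar C is standing centred in cell 3. Jar D has been knocked: its cap in the scene view went from about (208,202) to (198,206). I'll locate it again by casting a ray from the scene camera.

```bash
cat > scn.py <<'E'
from meas import *
import sys
for f in sys.argv[1:]:
    im=cv2.imread("pics/"+f); 
    for c,a,b in jars2(im) if False else []: pass
    g=im.max(2); m=(g<50).astype(np.uint8); n,l,s,c=cv2.connectedComponentsWithStats(m)
    for i in range(1,n):
        p=px2w("scene",c[i],46)[0]
        if 60<s[i,4]<300 and s[i,2]<25 and s[i,3]<25 and 380<p[0]<600 and -500<p[1]<450: print(f,c[i],s[i,4],p)
E
python3 scn.py scene0.png t9s.png
```

```text
scene0.png [207.5 201.9] 136 [ 445.2 -322.9   46. ]
scene0.png [159.7 206. ] 141 [ 513.9 -426.2   46. ]
scene0.png [424.5 268.1] 206 [437.2 266.9  46. ]
scene0.png [462.4 282.3] 234 [444.1 356.5  46. ]
scene0.png [344.5 290.7] 141 [580.2 132.1  46. ]
scene0.png [384. 304.] 143 [578.9 223.5  46. ]
t9s.png [159.7 206. ] 140 [ 513.9 -426.    46. ]
t9s.png [197.6 205.9] 136 [ 470.7 -336.4   46. ]
t9s.png [310. 248.] 170 [489.2   1.6  46. ]
t9s.png [254.7 257.6] 67 [574.6 -99.3  46. ]
t9s.png [424.5 268.2] 200 [437.7 267.1  46. ]
t9s.png [462.5 282.3] 228 [444.  356.9  46. ]
t9s.png [345.5 291.1] 133 [580.1 134.5  46. ]
t9s.png [384.8 302.2] 141 [573.6 223.1  46. ]
```

Request:
{"op": "step_arm", "data": {"motion": [{"slide": [1.25, -0.65, 0], "roll": 0, "fingers": 6.5}, {"slide": [1.25, -0.65, 0], "roll": 0, "fingers": 6.5}, {"slide": [0, 0, -4], "roll": 0, "fingers": 6.5}, {"slide": [0, 0, -4], "roll": 0, "fingers": 6.5}, {"slide": [0, 0, -2.5], "roll": 0, "fingers": 6.5}, {"slide": [0, 0, -0.9], "roll": 0, "fingers": 6.5}, {"slide": [0, 0, 0], "roll": 0, "fingers": 5}, {"slide": [0, 0, 0], "roll": 0, "fingers": 3.6}, {"slide": [0, 0, 0], "roll": 0, "fingers": 3.6}, {"slide": [0, 0, 0], "roll": 0, "fingers": 3.6}, {"slide": [0, 0, 0], "roll": 0, "fingers": 3.6}]}}

```text
clock: 20.35
tool_pos: [472.4, -327.5, 21.6]
ee_rot: [[0.002, 0.002, 1.0], [-1.0, -0.0, 0.002], [0.0, -1.0, 0.002]]
wrist_force: [-0.3, 0.7, 4.5]
opening: 38.8
```

Request:
{"op": "step_arm", "data": {"motion": [{"slide": [0, 0, 1], "roll": 0, "fingers": 3.6}, {"slide": [0, 0, 2.5], "roll": 0, "fingers": 3.6}, {"slide": [0, 0, 3], "roll": 0, "fingers": 3.6}, {"slide": [0, 0, 3], "roll": 0, "fingers": 3.6}, {"slide": [0, 0, 0], "roll": 0, "fingers": 3.6}]}}

```text
clock: 20.85
tool_pos: [473.6, -329.5, 119.7]
ee_rot: [[0.002, 0.007, 1.0], [-1.0, -0.004, 0.002], [0.004, -1.0, 0.007]]
wrist_force: [1.1, -0.4, -1.8]
opening: 38.8
```

```bash
python3 look.py t10; python3 -c "
import cv2; im=cv2.imread('pics/t10s.png')[90:260,120:360]; cv2.imwrite('pics/t10z.png',cv2.resize(im,None,fx=3,fy=3,interpolation=cv2.INTER_CUBIC))"
```

```text
tool [ 472.5 -328.2  117.5] yaw -89.87549625405464 F [-0.8  0.1 -3.2] op 39.11803399407618 t 20.9 q7 -0.7368137928977927
jar? [326.3 242.5] 147 [493.    6.8  52. ]
jar? [191.4 264. ] 155 [444.9 355.5  52. ]
jar? [225.7 265.9] 152 [438.2 266.5  52. ]
```

View pics/t10z.png

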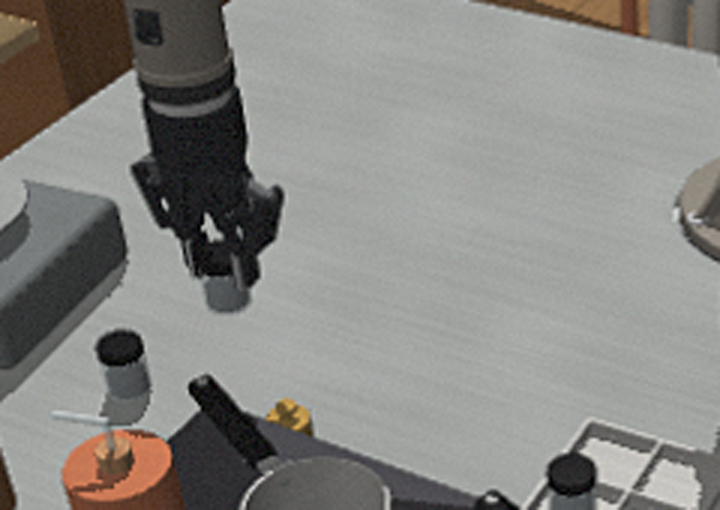

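The jar is held upright and clear of the bench. Next it goes to cell 2.

Request:
{"op": "step_arm", "data": {"motion": [{"slide": [0.17, 3.33, 0], "roll": 0, "fingers": 3.6}, {"slide": [0.17, 3.33, 0], "roll": 0, "fingers": 3.6}, {"slide": [0.17, 3.33, 0], "roll": 0, "fingers": 3.6}, {"slide": [0.17, 3.33, 0], "roll": 0, "fingers": 3.6}, {"slide": [0.17, 3.33, 0], "roll": 0, "fingers": 3.6}, {"slide": [0.17, 3.33, 0], "roll": 0, "fingers": 3.6}, {"slide": [0.17, 3.33, 0], "roll": 0, "fingers": 3.6}, {"slide": [0.17, 3.33, 0], "roll": 0, "fingers": 3.6}, {"slide": [0.17, 3.33, 0], "roll": 0, "fingers": 3.6}, {"slide": [0.17, 3.33, 0], "roll": 0, "fingers": 3.6}, {"slide": [0.17, 3.33, 0], "roll": 0, "fingers": 3.6}, {"slide": [0.17, 3.33, 0], "roll": 0, "fingers": 3.6}]}}

```text
clock: 22.15
tool_pos: [490.1, 73.4, 113.9]
ee_rot: [[0.002, -0.003, 1.0], [-1.0, -0.001, 0.002], [0.001, -1.0, -0.003]]
wrist_force: [0.5, 0.2, -3.0]
opening: 39.2
```

Request:
{"op": "step_arm", "data": {"motion": [{"slide": [0, 0, 0], "roll": 0, "fingers": 3.6}, {"slide": [0, 0, 0], "roll": 0, "fingers": 3.6}]}}

```text
clock: 22.35
tool_pos: [490.4, 72.7, 114.0]
ee_rot: [[0.005, -0.003, 1.0], [-1.0, -0.002, 0.005], [0.002, -1.0, -0.003]]
wrist_force: [-0.1, -0.2, -2.1]
opening: 38.6
```

Request:
{"op": "step_arm", "data": {"motion": [{"slide": [0.15, -0.1, -2.5], "roll": 0, "fingers": 3.6}, {"slide": [0, 0, -2.5], "roll": 0, "fingers": 3.6}, {"slide": [0, 0, -2], "roll": 0, "fingers": 3.6}, {"slide": [0, 0, -1.3], "roll": 0, "fingers": 3.6}, {"slide": [0, 0, -0.4], "roll": 0, "fingers": 3.6}, {"slide": [0, 0, 0], "roll": 0, "fingers": 3.6}, {"slide": [0, 0, 0], "roll": 0, "fingers": 3.6}]}}

```text
clock: 23.05
tool_pos: [494.0, 71.0, 29.0]
ee_rot: [[0.002, 0.001, 1.0], [-1.0, 0.0, 0.002], [-0.0, -1.0, 0.001]]
wrist_force: [-0.3, 0.5, -2.2]
opening: 39.2
```

Request:
{"op": "step_arm", "data": {"motion": [{"slide": [0, 0, -0.35], "roll": 0, "fingers": 3.6}, {"slide": [0, 0, 0], "roll": 0, "fingers": 3.6}, {"slide": [0, 0, 0], "roll": 0, "fingers": 4.3}, {"slide": [0, 0, 0], "roll": 0, "fingers": 4.8}, {"slide": [0, 0, 0], "roll": 0, "fingers": 4.8}, {"slide": [0, 0, 2], "roll": 0, "fingers": 4.8}, {"slide": [0, 0, 3], "roll": 0, "fingers": 4.8}, {"slide": [0, 0, 5], "roll": 0, "fingers": 6.5}]}}

```text
clock: 23.85
tool_pos: [491.1, 70.9, 124.0]
ee_rot: [[0.002, -0.005, 1.0], [-1.0, -0.002, 0.002], [0.002, -1.0, -0.005]]
wrist_force: [1.0, 1.2, -0.7]
opening: 61.1
```

Request:
{"op": "step_arm", "data": {"motion": [{"slide": [-0.8, 2.8, 0], "roll": 0, "fingers": 6.5}, {"slide": [-0.8, 2.8, 0], "roll": 0, "fingers": 6.5}, {"slide": [-0.8, 2.8, 0], "roll": 0, "fingers": 6.5}, {"slide": [-0.8, 2.8, 0], "roll": 0, "fingers": 6.5}, {"slide": [-0.8, 2.8, 0], "roll": 0, "fingers": 6.5}, {"slide": [-0.8, 2.8, 0], "roll": 0, "fingers": 6.5}, {"slide": [-0.8, 2.8, 0], "roll": 0, "fingers": 6.5}, {"slide": [0, 0, 0], "roll": 0, "fingers": 6.5}, {"slide": [0, 0, 0], "roll": 0, "fingers": 6.5}]}}

```text
clock: 24.75
tool_pos: [437.1, 267.7, 124.9]
ee_rot: [[0.004, 0.0, 1.0], [-1.0, -0.0, 0.004], [0.0, -1.0, 0.0]]
wrist_force: [0.5, -0.4, -0.1]
opening: 65.1
```

```bash
python3 look.py t11; python3 scn.py t11s.png
```

```text
tool [437.5 266.6 124.9] yaw -89.8850090430493 F [-0.3 -0.   0.3] op 64.48940085831666 t 24.8 q7 -2.0227655189549565
jar? [489.3 231. ] 175 [ 513.5 -418.2   52. ]
jar? [326.4 242.6] 144 [492.8   6.5  52. ]
jar? [301.3 243.1] 152 [492.8  71.   52. ]
t11s.png [159.7 206. ] 138 [ 513.8 -426.    46. ]
t11s.png [310.1 247.9] 167 [489.    1.7  46. ]
t11s.png [335.2 256.3] 173 [489.4  67.4  46. ]
t11s.png [424.4 268.1] 211 [437.4 266.6  46. ]
t11s.png [462.4 282.2] 227 [443.8 356.6  46. ]
t11s.png [345.6 291.2] 128 [580.3 134.7  46. ]
```

Both placed jars are centred, at (492.8, 6.5) and (492.8, 71.0). Next I'll take jar B for cell 1.

Request:
{"op": "step_arm", "data": {"motion": [{"slide": [0, 0, -4], "roll": 0, "fingers": 6.5}, {"slide": [0, 0, -3.5], "roll": 0, "fingers": 6.5}, {"slide": [0, 0, -2], "roll": 0, "fingers": 6.5}, {"slide": [0, 0, -0.9], "roll": 0, "fingers": 6.5}, {"slide": [0, 0, 0], "roll": 0, "fingers": 5}, {"slide": [0, 0, 0], "roll": 0, "fingers": 3.6}, {"slide": [0, 0, 0], "roll": 0, "fingers": 3.6}, {"slide": [0, 0, 0], "roll": 0, "fingers": 3.6}, {"slide": [0, 0, 0], "roll": 0, "fingers": 3.6}]}}

```text
clock: 25.75
tool_pos: [438.2, 267.6, 21.9]
ee_rot: [[0.002, 0.002, 1.0], [-1.0, 0.001, 0.002], [-0.001, -1.0, 0.002]]
wrist_force: [0.7, -0.5, 4.1]
opening: 39.1
```

Request:
{"op": "step_arm", "data": {"motion": [{"slide": [0, 0, 1], "roll": 0, "fingers": 3.6}, {"slide": [0, 0, 2.5], "roll": 0, "fingers": 3.6}, {"slide": [0, 0, 3], "roll": 0, "fingers": 3.6}, {"slide": [0, 0, 2.5], "roll": 0, "fingers": 3.6}, {"slide": [0, 0, 0], "roll": 0, "fingers": 3.6}]}}

```text
clock: 26.25
tool_pos: [439.5, 268.6, 114.4]
ee_rot: [[0.002, 0.005, 1.0], [-1.0, 0.005, 0.002], [-0.005, -1.0, 0.005]]
wrist_force: [0.4, 0.4, -2.8]
opening: 38.8
```

Request:
{"op": "step_arm", "data": {"motion": [{"slide": [0.9, -2.15, 0], "roll": 0, "fingers": 3.6}, {"slide": [0.9, -2.15, 0], "roll": 0, "fingers": 3.6}, {"slide": [0.9, -2.15, 0], "roll": 0, "fingers": 3.6}, {"slide": [0.9, -2.15, 0], "roll": 0, "fingers": 3.6}, {"slide": [0.9, -2.15, 0], "roll": 0, "fingers": 3.6}, {"slide": [0.9, -2.15, 0], "roll": 0, "fingers": 3.6}, {"slide": [0, 0, 0], "roll": 0, "fingers": 3.6}, {"slide": [0, 0, 0], "roll": 0, "fingers": 3.6}]}}

```text
clock: 27.05
tool_pos: [490.5, 137.8, 110.1]
ee_rot: [[0.001, -0.002, 1.0], [-1.0, -0.001, 0.001], [0.001, -1.0, -0.002]]
wrist_force: [0.2, 0.4, -2.1]
opening: 39.1
```

Request:
{"op": "step_arm", "data": {"motion": [{"slide": [0, -0.05, -2.5], "roll": 0, "fingers": 3.6}, {"slide": [0, 0, -2.5], "roll": 0, "fingers": 3.6}, {"slide": [0, 0, -2], "roll": 0, "fingers": 3.6}, {"slide": [0, 0, -1], "roll": 0, "fingers": 3.6}, {"slide": [0, 0, -0.4], "roll": 0, "fingers": 3.6}, {"slide": [0, 0, 0], "roll": 0, "fingers": 3.6}, {"slide": [0, 0, 0], "roll": 0, "fingers": 3.6}]}}

```text
clock: 27.75
tool_pos: [492.0, 138.2, 27.6]
ee_rot: [[0.002, 0.001, 1.0], [-1.0, 0.001, 0.002], [-0.001, -1.0, 0.001]]
wrist_force: [-0.3, -0.4, -2.4]
opening: 38.6
```

Request:
{"op": "step_arm", "data": {"motion": [{"slide": [0, 0, -0.25], "roll": 0, "fingers": 3.6}, {"slide": [0, 0, 0], "roll": 0, "fingers": 3.6}, {"slide": [0, 0, 0], "roll": 0, "fingers": 4.3}, {"slide": [0, 0, 0], "roll": 0, "fingers": 4.8}, {"slide": [0, 0, 0], "roll": 0, "fingers": 4.8}, {"slide": [0, 0, 2], "roll": 0, "fingers": 4.8}, {"slide": [0, 0, 3], "roll": 0, "fingers": 4.8}, {"slide": [0, 0, 5], "roll": 0, "fingers": 5.8}]}}

```text
clock: 28.55
tool_pos: [489.0, 137.1, 123.3]
ee_rot: [[0.002, -0.005, 1.0], [-1.0, -0.003, 0.002], [0.003, -1.0, -0.005]]
wrist_force: [0.7, 1.3, 0.0]
opening: 57.7
```

Request:
{"op": "step_arm", "data": {"motion": [{"slide": [-0.59, 2.72, 0], "roll": 0, "fingers": 5.8}, {"slide": [-0.59, 2.72, 0], "roll": 0, "fingers": 5.8}, {"slide": [-0.59, 2.72, 0], "roll": 0, "fingers": 5.8}, {"slide": [-0.59, 2.72, 0], "roll": 0, "fingers": 5.8}, {"slide": [-0.59, 2.72, 0], "roll": 0, "fingers": 5.8}, {"slide": [-0.59, 2.72, 0], "roll": 0, "fingers": 5.8}, {"slide": [-0.59, 2.72, 0], "roll": 0, "fingers": 5.8}, {"slide": [-0.59, 2.72, 0], "roll": 0, "fingers": 5.8}, {"slide": [0, 0, 0], "roll": 0, "fingers": 5.8}, {"slide": [0, 0, 0], "roll": 0, "fingers": 5.8}]}}

```text
clock: 29.55
tool_pos: [443.8, 355.5, 124.2]
ee_rot: [[0.004, -0.0, 1.0], [-1.0, -0.001, 0.004], [0.001, -1.0, -0.0]]
wrist_force: [-0.5, -1.2, -0.6]
opening: 57.9
```

```bash
python3 look.py t12; python3 scn.py t12s.png; python3 -c "
from h import *
im=cv2.imread('pics/t12.png');h=cv2.cvtColor(im,cv2.COLOR_BGR2HSV);m=((h[...,0]>105)&(h[...,0]<130)&(h[...,1]>150)).astype('uint8');n,l,s,c=cv2.connectedComponentsWithStats(m)
for i in range(1,n):
  if s[i,4]>60: print('blue',s[i,4],px2w('top',c[i],45))"
```

```text
tool [444.3 354.3 124.2] yaw -89.90586623307186 F [-0.3 -1.   0.1] op 58.21438016615345 t 29.6 q7 -2.1141340381224905
jar? [489.3 231. ] 175 [ 513.5 -418.1   52. ]
jar? [326.3 242.6] 147 [492.7   6.8  52. ]
jar? [275.8 243.9] 152 [492.2 136.8  52. ]
jar? [301.4 243.1] 150 [492.8  70.8  52. ]
t12s.png [159.7 206. ] 139 [ 513.9 -426.1   46. ]
t12s.png [310.  247.9] 166 [489.1   1.5  46. ]
t12s.png [335.2 256.3] 173 [489.5  67.5  46. ]
t12s.png [361.8 264.6] 185 [488.4 134.1  46. ]
t12s.png [462.3 282.2] 231 [443.9 356.4  46. ]
t12s.png [345.7 291.4] 121 [580.7 135.2  46. ]
blue 62 [[475.46960447 569.6079279   45.        ]]
blue 206 [[420.82041416 616.19004388  45.        ]]
```

Request:
{"op": "step_arm", "data": {"motion": [{"slide": [0, 0.05, -4], "roll": 0, "fingers": 5.8}, {"slide": [0, 0, -3.5], "roll": 0, "fingers": 5.8}, {"slide": [0, 0, -2], "roll": 0, "fingers": 5.8}, {"slide": [0, 0, -0.85], "roll": 0, "fingers": 5.8}, {"slide": [0, 0, 0], "roll": 0, "fingers": 5}, {"slide": [0, 0, 0], "roll": 0, "fingers": 3.6}, {"slide": [0, 0, 0], "roll": 0, "fingers": 3.6}, {"slide": [0, 0, 0], "roll": 0, "fingers": 3.6}, {"slide": [0, 0, 0], "roll": 0, "fingers": 3.6}]}}

```text
clock: 30.55
tool_pos: [445.0, 356.2, 22.0]
ee_rot: [[0.002, 0.002, 1.0], [-1.0, 0.001, 0.002], [-0.001, -1.0, 0.002]]
wrist_force: [-0.1, -1.2, 4.9]
opening: 39.3
```

Request:
{"op": "step_arm", "data": {"motion": [{"slide": [0, 0, 1], "roll": 0, "fingers": 3.6}, {"slide": [0, 0, 2.5], "roll": 0, "fingers": 3.6}, {"slide": [0, 0, 3], "roll": 0, "fingers": 3.6}, {"slide": [0, 0, 2.5], "roll": 0, "fingers": 3.6}, {"slide": [0, 0, 0], "roll": 0, "fingers": 3.6}]}}

```text
clock: 31.05
tool_pos: [446.2, 357.4, 114.6]
ee_rot: [[0.002, 0.005, 1.0], [-1.0, 0.005, 0.002], [-0.005, -1.0, 0.005]]
wrist_force: [0.0, 0.2, -1.9]
opening: 39.1
```

Request:
{"op": "step_arm", "data": {"motion": [{"slide": [-0.27, -2.73, 0], "roll": 0, "fingers": 3.6}, {"slide": [-0.27, -2.73, 0], "roll": 0, "fingers": 3.6}, {"slide": [-0.27, -2.73, 0], "roll": 0, "fingers": 3.6}, {"slide": [-0.27, -2.73, 0], "roll": 0, "fingers": 3.6}, {"slide": [-0.27, -2.73, 0], "roll": 0, "fingers": 3.6}, {"slide": [-0.27, -2.73, 0], "roll": 0, "fingers": 3.6}, {"slide": [-0.27, -2.73, 0], "roll": 0, "fingers": 3.6}, {"slide": [-0.27, -2.73, 0], "roll": 0, "fingers": 3.6}, {"slide": [0, 0, 0], "roll": 0, "fingers": 3.6}, {"slide": [0, 0, 0], "roll": 0, "fingers": 3.6}]}}

```text
clock: 32.05
tool_pos: [421.7, 136.9, 110.2]
ee_rot: [[0.001, -0.001, 1.0], [-1.0, -0.0, 0.001], [0.0, -1.0, -0.001]]
wrist_force: [0.8, 0.1, -1.8]
opening: 38.9
```

Request:
{"op": "step_arm", "data": {"motion": [{"slide": [0.1, -0.05, -2.5], "roll": 0, "fingers": 3.6}, {"slide": [0, 0, -2.5], "roll": 0, "fingers": 3.6}, {"slide": [0, 0, -2], "roll": 0, "fingers": 3.6}, {"slide": [0, 0, -1], "roll": 0, "fingers": 3.6}, {"slide": [0, 0, -0.4], "roll": 0, "fingers": 3.6}, {"slide": [0, 0, 0], "roll": 0, "fingers": 3.6}, {"slide": [0, 0, 0], "roll": 0, "fingers": 3.6}]}}

```text
clock: 32.75
tool_pos: [424.3, 137.5, 27.5]
ee_rot: [[0.003, 0.001, 1.0], [-1.0, 0.001, 0.003], [-0.001, -1.0, 0.001]]
wrist_force: [-0.6, -0.6, -1.7]
opening: 38.9
```

Request:
{"op": "step_arm", "data": {"motion": [{"slide": [0, 0, -0.25], "roll": 0, "fingers": 3.6}, {"slide": [0, 0, 0], "roll": 0, "fingers": 3.6}, {"slide": [0, 0, 0], "roll": 0, "fingers": 4.3}, {"slide": [0, 0, 0], "roll": 0, "fingers": 4.8}, {"slide": [0, 0, 0], "roll": 0, "fingers": 4.8}, {"slide": [0, 0, 2], "roll": 0, "fingers": 4.8}, {"slide": [0, 0, 3], "roll": 0, "fingers": 4.8}, {"slide": [0, 0, 5], "roll": 0, "fingers": 6.5}]}}

```text
clock: 33.55
tool_pos: [421.3, 135.9, 123.5]
ee_rot: [[0.002, -0.005, 1.0], [-1.0, -0.004, 0.002], [0.004, -1.0, -0.005]]
wrist_force: [1.2, 1.8, 1.1]
opening: 60.9
```

Request:
{"op": "step_arm", "data": {"motion": [{"slide": [0.65, -3.97, 0], "roll": 0, "fingers": 6.5}, {"slide": [0.65, -3.97, 0], "roll": 0, "fingers": 6.5}, {"slide": [0.65, -3.97, 0], "roll": 0, "fingers": 6.5}, {"slide": [0.65, -3.97, 0], "roll": 0, "fingers": 6.5}, {"slide": [0.65, -3.97, 0], "roll": 0, "fingers": 6.5}, {"slide": [0.65, -3.97, 0], "roll": 0, "fingers": 6.5}, {"slide": [0.65, -3.97, 0], "roll": 0, "fingers": 6.5}]}}

```text
clock: 34.25
tool_pos: [469.0, -142.4, 124.4]
ee_rot: [[0.002, 0.0, 1.0], [-1.0, 0.0, 0.002], [-0.0, -1.0, 0.0]]
wrist_force: [0.7, 0.4, -0.1]
opening: 65.2
```

Request:
{"op": "step_arm", "data": {"motion": [{"slide": [0.65, -3.97, 0], "roll": 0, "fingers": 6.5}, {"slide": [0.65, -3.97, 0], "roll": 0, "fingers": 6.5}, {"slide": [0.65, -3.97, 0], "roll": 0, "fingers": 6.5}, {"slide": [0.65, -3.97, 0], "roll": 0, "fingers": 6.5}, {"slide": [0.65, -3.97, 0], "roll": 0, "fingers": 6.5}, {"slide": [0.65, -3.97, 0], "roll": 0, "fingers": 6.5}, {"slide": [0.65, -3.97, 0], "roll": 0, "fingers": 6.5}, {"slide": [0, 0, 0], "roll": 0, "fingers": 6.5}, {"slide": [0, 0, 0], "roll": 0, "fingers": 6.5}]}}

```text
clock: 35.15
tool_pos: [513.7, -419.7, 123.9]
ee_rot: [[0.0, -0.001, 1.0], [-1.0, 0.0, 0.0], [-0.0, -1.0, -0.001]]
wrist_force: [0.3, 0.1, -0.3]
opening: 65.3
```

```bash
python3 look.py t13; python3 scn.py t13s.png
```

```text
tool [ 514.2 -418.2  123.8] yaw -89.88172105283232 F [ 0.1  0.2 -0.6] op 64.57475176445372 t 35.2 q7 -0.6054615269719927
jar? [275.8 244. ] 160 [492.2 136.8  52. ]
jar? [301.3 243.1] 158 [492.9  71.1  52. ]
jar? [326.3 242.6] 146 [492.7   6.8  52. ]
jar? [276.4 270.1] 152 [424.5 136.   52. ]
t13s.png [159.7 206. ] 141 [ 513.9 -426.2   46. ]
t13s.png [310.1 248. ] 172 [489.2   1.7  46. ]
t13s.png [372.7 246.5] 185 [420.2 133.3  46. ]
t13s.png [335.3 256.1] 191 [488.8  67.3  46. ]
t13s.png [361.9 264.5] 206 [487.9 134.1  46. ]
t13s.png [345.6 291.1] 139 [580.2 134.7  46. ]
```

Request:
{"op": "step_arm", "data": {"motion": [{"slide": [0, 0, -4], "roll": 0, "fingers": 6.5}, {"slide": [0, 0, -3.5], "roll": 0, "fingers": 6.5}, {"slide": [0, 0, -2], "roll": 0, "fingers": 6.5}, {"slide": [0, 0, -0.85], "roll": 0, "fingers": 6.5}, {"slide": [0, 0, 0], "roll": 0, "fingers": 5}, {"slide": [0, 0, 0], "roll": 0, "fingers": 3.6}, {"slide": [0, 0, 0], "roll": 0, "fingers": 3.6}, {"slide": [0, 0, 0], "roll": 0, "fingers": 3.6}, {"slide": [0, 0, 0], "roll": 0, "fingers": 3.6}]}}

```text
clock: 36.15
tool_pos: [515.3, -419.2, 22.2]
ee_rot: [[0.002, 0.002, 1.0], [-1.0, -0.001, 0.002], [0.001, -1.0, 0.002]]
wrist_force: [0.1, 0.7, 4.5]
opening: 38.9
```

Request:
{"op": "step_arm", "data": {"motion": [{"slide": [0, 0, 1], "roll": 0, "fingers": 3.6}, {"slide": [0, 0, 2.5], "roll": 0, "fingers": 3.6}, {"slide": [0, 0, 3], "roll": 0, "fingers": 3.6}, {"slide": [0, 0, 2.5], "roll": 0, "fingers": 3.6}, {"slide": [0, 0, 0], "roll": 0, "fingers": 3.6}]}}

```text
clock: 36.65
tool_pos: [516.2, -421.0, 115.1]
ee_rot: [[0.002, 0.006, 1.0], [-1.0, -0.005, 0.002], [0.005, -1.0, 0.006]]
wrist_force: [0.4, -1.4, -0.5]
opening: 38.6
```

Request:
{"op": "step_arm", "data": {"motion": [{"slide": [-0.69, 3.76, 0], "roll": 0, "fingers": 3.6}, {"slide": [-0.69, 3.76, 0], "roll": 0, "fingers": 3.6}, {"slide": [-0.69, 3.76, 0], "roll": 0, "fingers": 3.6}, {"slide": [-0.69, 3.76, 0], "roll": 0, "fingers": 3.6}, {"slide": [-0.69, 3.76, 0], "roll": 0, "fingers": 3.6}, {"slide": [-0.69, 3.76, 0], "roll": 0, "fingers": 3.6}, {"slide": [-0.69, 3.76, 0], "roll": 0, "fingers": 3.6}]}}

```text
clock: 37.35
tool_pos: [464.8, -153.8, 109.9]
ee_rot: [[0.002, -0.002, 1.0], [-1.0, 0.0, 0.002], [-0.0, -1.0, -0.002]]
wrist_force: [0.8, 0.3, -2.6]
opening: 39.1
```

Request:
{"op": "step_arm", "data": {"motion": [{"slide": [-0.69, 3.76, 0], "roll": 0, "fingers": 3.6}, {"slide": [-0.69, 3.76, 0], "roll": 0, "fingers": 3.6}, {"slide": [-0.69, 3.76, 0], "roll": 0, "fingers": 3.6}, {"slide": [-0.69, 3.76, 0], "roll": 0, "fingers": 3.6}, {"slide": [-0.69, 3.76, 0], "roll": 0, "fingers": 3.6}, {"slide": [-0.69, 3.76, 0], "roll": 0, "fingers": 3.6}, {"slide": [0, 0, 0], "roll": 0, "fingers": 3.6}, {"slide": [0, 0, 0], "roll": 0, "fingers": 3.6}]}}

```text
clock: 38.15
tool_pos: [423.9, 70.5, 110.3]
ee_rot: [[0.005, -0.001, 1.0], [-1.0, -0.001, 0.005], [0.001, -1.0, -0.001]]
wrist_force: [0.1, -0.6, -2.6]
opening: 39.1
```

Request:
{"op": "step_arm", "data": {"motion": [{"slide": [0.05, 0.05, -2.5], "roll": 0, "fingers": 3.6}, {"slide": [0, 0, -2.5], "roll": 0, "fingers": 3.6}, {"slide": [0, 0, -2], "roll": 0, "fingers": 3.6}, {"slide": [0, 0, -1], "roll": 0, "fingers": 3.6}, {"slide": [0, 0, -0.4], "roll": 0, "fingers": 3.6}, {"slide": [0, 0, 0], "roll": 0, "fingers": 3.6}, {"slide": [0, 0, 0], "roll": 0, "fingers": 3.6}]}}

```text
clock: 38.85
tool_pos: [426.1, 70.3, 27.5]
ee_rot: [[0.002, 0.001, 1.0], [-1.0, 0.0, 0.002], [-0.0, -1.0, 0.001]]
wrist_force: [0.8, -0.9, -2.6]
opening: 39.0
```

Request:
{"op": "step_arm", "data": {"motion": [{"slide": [0, 0, -0.25], "roll": 0, "fingers": 3.6}, {"slide": [0, 0, 0], "roll": 0, "fingers": 3.6}]}}

```text
clock: 39.05
tool_pos: [426.4, 70.7, 25.1]
ee_rot: [[0.002, 0.002, 1.0], [-1.0, 0.001, 0.002], [-0.001, -1.0, 0.002]]
wrist_force: [0.5, -0.3, 1.9]
opening: 38.8
```

Contact is felt, so I'll release, lift and move aside for a last look.

Request:
{"op": "step_arm", "data": {"motion": [{"slide": [0, 0, 0], "roll": 0, "fingers": 4.3}, {"slide": [0, 0, 0], "roll": 0, "fingers": 4.8}, {"slide": [0, 0, 0], "roll": 0, "fingers": 4.8}, {"slide": [0, 0, 2], "roll": 0, "fingers": 4.8}, {"slide": [0, 0, 3], "roll": 0, "fingers": 4.8}, {"slide": [0, 0, 5], "roll": 0, "fingers": 5.5}, {"slide": [0, -4, 3], "roll": 0, "fingers": 5.5}, {"slide": [0, -5, 0], "roll": 0, "fingers": 5.5}, {"slide": [0, -5, 0], "roll": 0, "fingers": 5.5}, {"slide": [0, -5, 0], "roll": 0, "fingers": 5.5}, {"slide": [0, -5, 0], "roll": 0, "fingers": 5.5}]}}

```text
clock: 40.15
tool_pos: [425.2, -171.0, 154.7]
ee_rot: [[0.003, 0.001, 1.0], [-1.0, 0.001, 0.003], [-0.001, -1.0, 0.001]]
wrist_force: [0.6, 1.1, -0.4]
opening: 55.2
```

Request:
{"op": "step_arm", "data": {"motion": [{"slide": [0, -4, 0], "roll": 0, "fingers": 5.5}, {"slide": [0, -4, 0], "roll": 0, "fingers": 5.5}, {"slide": [0, -4, 0], "roll": 0, "fingers": 5.5}, {"slide": [0, -4, 0], "roll": 0, "fingers": 5.5}, {"slide": [0, -3, 0], "roll": 0, "fingers": 5.5}, {"slide": [0, 0, 0], "roll": 0, "fingers": 5.5}, {"slide": [0, 0, 0], "roll": 0, "fingers": 5.5}]}}

```text
clock: 40.85
tool_pos: [424.7, -359.7, 154.0]
ee_rot: [[0.001, -0.001, 1.0], [-1.0, 0.0, 0.001], [-0.0, -1.0, -0.001]]
wrist_force: [0.8, -1.2, -0.2]
opening: 55.0
```

```bash
python3 look.py t14; python3 scn.py t14s.png
```

```text
tool [ 425.2 -358.6  153.9] yaw -89.85679931177538 F [0.8 0.5 0.4] op 54.798258486567406 t 40.9 q7 -0.5828290430806781
jar? [326.3 242.5] 147 [492.9   6.7  52. ]
jar? [275.7 244.1] 164 [491.9 137.2  52. ]
jar? [301.4 243.1] 154 [492.8  70.8  52. ]
jar? [276.3 270.1] 160 [424.4 136.3  52. ]
jar? [302.3 268.7] 142 [426.6  69.8  52. ]
t14s.png [346.5 238.9] 167 [422.1  66.1  46. ]
t14s.png [310. 248.] 176 [489.4   1.7  46. ]
t14s.png [372.8 246.5] 190 [420.1 133.3  46. ]
t14s.png [335.1 256.1] 181 [489.   67.1  46. ]
t14s.png [361.9 264.5] 204 [488.  134.1  46. ]
t14s.png [345.6 291.1] 136 [580.1 134.8  46. ]
```

View pics/t14c.png

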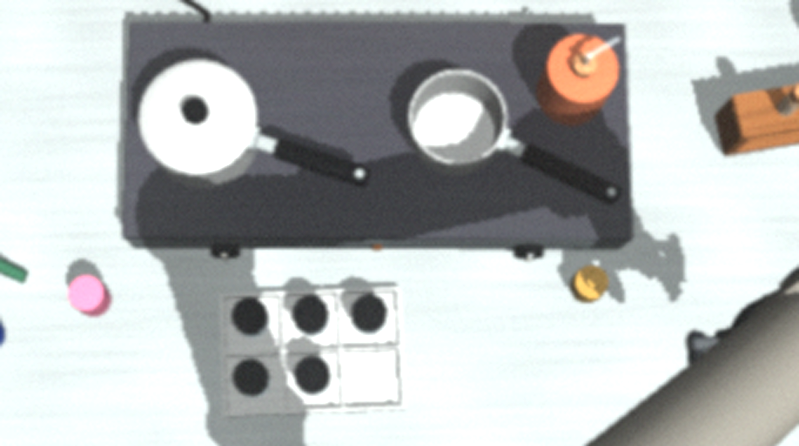

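View pics/t14s.png

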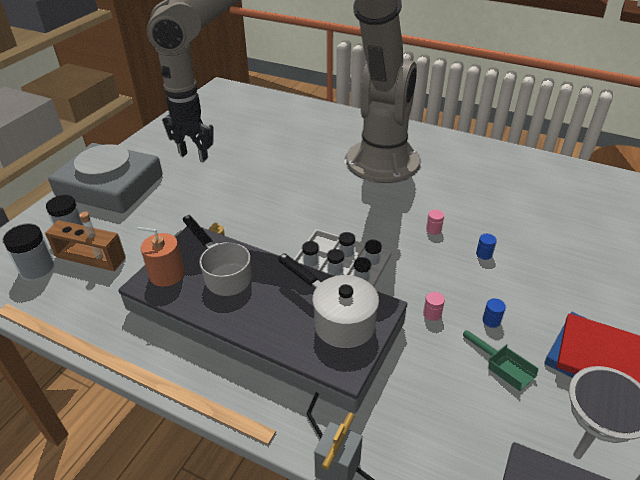

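```bash
python3 -c "
from cell import manip
print(manip.hand_in())"
```

```text
the job is handed in; nothing more can be done
None
```

The job is handed in at about 41 s: both pan handles are turned in, and all five shot jars stand upright in the tray.

- **Pans:** I turned both before moving any jar.
  - The saucepan's handle now points along the hotplate. Its tip is at about (623, 7) mm, roughly 50 mm from the milk pan.
  - The milk pan's handle tip is at about (601, −262) mm, at least 18 mm inside the hotplate's edge and well clear of the can.
  - The saucepan shifted about 8 mm partway through its turn and I slid it back. In the last pictures both pans are within about 2 mm of where they started.
- **Jars:** Three fill cells 1, 2 and 3 next to the hotplate, and two are in cells 4 and 5.
  - In the last top view each is within about 2.5 mm of its cell centre.
  - One jar had been knocked about 3 cm aside before I reached it, so I located it again and placed it normally.
- **Other things:** The pink and blue look-alikes, brass mass, scoop and steam can look untouched, and the gripper was clear of everything at hand-in.

The last checks turned up no failures. The two cameras differ by 3–5 mm on the jar positions; I trusted the top view, whose tray cell spacing matched the given 65 mm.

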